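Restock the gravity tin dispenser

TASK

Restock the tin dispenser: swing its white cover wide open by the wooden knob, then lay the tall slim tin that stands on the worktop into the loading bay on its side, across the chute, and let go so that it rolls down behind the two tins of the same kind already queued there. Then close the cover fully. Leave the other tin and the jar where they stand, and keep the two queued tins in their places.

Things in the scene. Friction and masses are not known exactly. Their poses are not given: they have to be found in the camera images.
- dispenser: Tin dispenser, fixed: grey chute on a wire stand, 98 wide (x), 318 long (y). Origin on the worktop under its middle. +y: uphill, to the loading end (robot's left, within 12 deg); -y: outlet; +x: far side. The chute floor rises 9 deg towards +y, is level along x and 52 above the origin at y = 0. Walls at x = -42 and +42 inside, 3 thick. Outlet stop at y = -150.
- roof (a point): Middle of the fixed clear roof over the lower chute, y = -90 to +10 along the slope, 66 above the chute floor. It does not open. The outlet below it is open but filled by a queued tin. Axes: the dispenser's.
- bay_floor (a point): Point on the sloping chute floor in mid loading bay (bay: y = 12 to 162 along the slope; its side and end walls rise 34 above the floor; free from above once the cover is open). A tin lying here has its centre 29 above. Lying across (axis along the dispenser's x) it rolls down to the queue when released; standing or lengthwise it does not. Axes: the dispenser's (level).
- cover (a joint): Hinge of the white hood over the bay, rad: 0 shut, 1.8 stop; starts 0 to 0.2. Axis: along the hood's far edge, parallel to the chute floor (dispenser y, rising 9 deg); the near edge rises as it grows. Stiff hinge: stays at any angle, 2 N at the knob moves it. Hood 97 (x) x 152 (y), 40 high, open below and downhill. From 1.4 on it stands behind the bay, up to 0.20 m above the worktop.
- cover_knob (a point): Centre of the head of the round wooden knob on the hood: 25 diameter, head 17 high; this point is 20 above the hood's top plate, 9 below the knob's end. Knob axis square to the plate: shut, it points up; with the hood upright it points away from the robot. Axes: the hood's (parallel to the chute when shut).
- cover_hinge (a point): Point on the hood's hinge axis level with the knob (knob point 83 from it). Axes: the dispenser's.
- tall_tin: The tin to load: slim food tin, cream and red label, ring-pull lid, 57 diameter, 72 tall, 0.13 to 0.25 kg, standing on the worktop at the start. Origin: centre of its underside; z along its axis to the lid. (A wall bounds the worktop on the robot's left, at world y about 0.39.)
- tall_tin_mid (a point): Centre of that tin (on its axis, 36 above its underside). Axes: the tin's.
- stock_tin_1: First queued tin, same kind, lying across the chute at the outlet stop. Origin: centre of its base end, at the far side; z along its axis.
- stock_tin_2: Second queued tin, same kind, lying against the first, uphill of it. Origin and axes likewise.
- squat_tin: Bystander: squat tin, red, white and blue label, 75 diameter, 58 tall, standing. It, the tall tin and the jar swap places at random. Origin: centre of its underside.
- mustard_jar: Bystander: glass jar, yellow inside, white lid, 62 diameter, 99 tall, standing. Origin: centre of its underside.
Mind the look-alikes: they are no part of the job. Leave any orange look-alike of the tall_tin alone.

How it is judged:
By the outcome, as a careful person would: the job done as asked, in the order asked, and still so for the second after the job is handed in, with the robot touching nothing.
It also fails if it takes over 72 s, if anything falls off the work surface, if the arm or the gripper's body presses on something with over 40 N, if the wrist force passes 120 N, or if a joint passes its speed limit or range.

ROBOT

A 7-joint arm with a two-finger parallel gripper is mounted at the origin on a cart in front of the work surface, level with it; the furniture and walls round the work are solid. World frame = base frame: x ahead of the robot, y to its left, z up, the work surface at z = 0. Lengths are in mm, angles in rad, forces in N, time in s.
With the tool pointing down it reaches from about 350 to 900 mm from the base axis. Payload 7.2 kg.
Tool frame: the origin (TCP) lies midway between the tips of the shut fingers; the grasp point (between the pads) lies 19 mm behind it (manip.tcp_to_grasp is the distance from the TCP to the grasp point, in mm); z points along the fingers, y is the line along which they close (so a half turn about z gives the same grasp; the last joint's range is limited). The gripper opens to 88 mm and grips with 3 to 60 N. Pads are 20 mm wide; open, the fingers measure 115 mm over their backs; the gripper's body (75 mm by 178 mm) begins 61 mm behind the grasp point.
Start: joints at [1.047, 0.411, -0.013, 1.596, 0.006, 1.134, -0.082], TCP at [275.103, -561.203, 190.053] pointing down, gripper open.
Joint ranges: [-2.95, 2.95], [-0.29, 1.99], [-1.47, 1.44], [0.14, 2.54], [-1.03, 4.17], [0.13, 1.85], [-2.86, 2.86]. Speed limits (rad/s): [2.39, 2.39, 3.01, 3.01, 3.14, 3.14, 3.14].

INTERFACE

Orientations are given as a rotation vector (axis times angle).
In Python, from plant import manip gives the robot as it stands.
- The arm moves only by the tool arm_command, never from a script. Its argument "plan" is a list that holds one entry, the list of rows, each a list of 7 numbers: the shift along the tool's x, y, z each as a share of 0.02 m, from -1 to 1, then the turn, a rotation vector about the tool's x, y, z each as a share of 60 degrees, from -1 to 1, then the opening, from 0 (shut) to 1 (fully open). In form: [[[x, y, z, ax, ay, az, fingers], ...]]. A call has 1 to 5 rows; each row shifts and turns the commanded pose from where the row before left it, along the tool's axes as they then stand; what a row does not reach is not made up. A row lasts 1/10 s, in which the tool goes at most 50 mm and 8.59 degrees, less where a joint would pass 70% of its speed; a pose out of reach is approached as far as the arm can. A call with a number of a shift or a turn outside -1 to 1 is refused whole. A call with a gripper value outside its range is refused whole. The fingers move at their own pace and stop on an object; "grip_force" is the grip in N (left out, the last holds). Time passes only in rows, so rows that do not move let the fingers close. It gives the time, the measured TCP pose, the force, the opening and the grip force at its end, in the units of the state.
- manip.state(): the state, without advancing time (a new reading comes with each control period).
- manip.capture(name): name is "scene" or "side" or "wrist"; returns the picture (400x640x3 uint8, blue, green, red); there is no depth.
- manip.camera_info(name): a dict with "camera_matrix" (3x3 intrinsics, pixels), "D" ([k1, k2, p1, p2, k3] as OpenCV has them; the pictures are not rectified), "T" (4x4, takes a point from camera to world coordinates); the wrist camera has in their place "hand_eye" (4x4, takes a point from camera to tool coordinates, whose origin is the TCP and whose axes are the flange's). Camera axes: x right, y up, looking along -z (the intrinsics and any distortion apply to the point x, -y, -z); pixel columns grow to the right and rows downward; lengths in mm; the calibration is good to about 2 mm. A picture is of the moment at which its call begins: read the wrist's pose just before it. camera_info takes no time and is no camera call.
- manip.sign_off(): hands the job in; it is judged then, once.
The state is a dict: "time_s": time; "joint_positions": joint angles; "qvel": joint speeds; "joint_efforts": joint torques, N m; "ee_pos": TCP position; "tcp_rot": TCP orientation; "wrist_force": force on the tool from outside, world axes, zero at the start; "wrist_torque": the same for the moment, N m; "finger_gap": finger opening in mm; "grasp_force": force on a finger pad.
Only numpy, scipy, OpenCV 4.12 (cv2) and the standard library are available. Lean on these libraries where they do the work, as an engineer would, in place of code of your own. Each camera call takes 0.05 s, during which the arm holds its last target. There are 200 camera calls.

## Working session

There is one attempt and no reset: what is moved stays moved. The work goes in short steps, Python scripts to look and compute and a tool call to move; the robot and the scene stay as the last step left them, time stands still between calls to the robot, and variables do not carry over. Pictures are saved under pics/ and viewed, at most 10 in all, crops included, and the job is handed in when it is done.

Besides the shell and the picture viewer there is one more tool, called after "Emit:" by a JSON object that holds its "fn" and its "kwargs", one argument or row to a line. arm_command: Moves the arm, as the interface text tells. Its arguments: {"type":"object","properties":{"plan":{"type":"array"},"grip_force":{"type":"number"}},"required":["plan"]}

```bash
ls; mkdir -p pics; cat > h.py <<'E'
import numpy as np, cv2
from scipy.spatial.transform import Rotation as R
from plant import manip
def cam(n):
    c=manip.camera_info(n); K=np.array(c["camera_matrix"]);D=np.array(c["D"],float)
    if "T" in c: T=np.array(c["T"])
    else:
        s=manip.state(); B=np.eye(4); B[:3,:3]=R.from_rotvec(s["tcp_rot"]).as_matrix(); B[:3,3]=s["ee_pos"]; T=B@np.array(c["hand_eye"])
    return K,D,T
def ray(n,u,v):
    K,D,T=cam(n); p=cv2.undistortPoints(np.array([[[u,v]]],float),K,D)[0,0]
    d=T[:3,:3]@np.array([p[0],-p[1],-1]); return T[:3,3],d/np.linalg.norm(d)
def onz(n,u,v,z):
    o,d=ray(n,u,v); return o+d*(z-o[2])/d[2]
def tri(n1,p1,n2,p2):
    o1,d1=ray(n1,*p1);o2,d2=ray(n2,*p2)
    A=np.stack([d1,-d2],1); t=np.linalg.lstsq(A,o2-o1,rcond=None)[0]
    a=o1+t[0]*d1;b=o2+t[1]*d2; return (a+b)/2,np.linalg.norm(a-b)
def proj(n,P):
    K,D,T=cam(n); q=(np.linalg.inv(T)@np.append(P,1))[:3]; q=np.array([q[0],-q[1],-q[2]])
    return cv2.projectPoints(q.reshape(1,3),np.zeros(3),np.zeros(3),K,D)[0].ravel()
E
python3 - <<'E'
from h import *
for n in("scene","side"):
    cv2.imwrite(f"pics/{n}0.png",manip.capture(n)); K,D,T=cam(n); print(n,T.round(2),K[0,0])
s=manip.state();print(s["ee_pos"],s["tcp_rot"],s["wrist_force"],s["time_s"],manip.tcp_to_grasp)
print(R.from_rotvec(s["tcp_rot"]).as_matrix().round(3))
E
```

```text
pics
scene [[-2.50000e-01  7.70000e-01 -5.90000e-01 -1.83400e+02]
 [-9.70000e-01 -2.10000e-01  1.40000e-01 -6.73000e+00]
 [-2.00000e-02  6.00000e-01  8.00000e-01  1.14272e+03]
 [ 0.00000e+00  0.00000e+00  0.00000e+00  1.00000e+00]] 402.2468156559685
side [[ 4.10000e-01 -6.30000e-01  6.60000e-01  1.43672e+03]
 [ 9.10000e-01  2.70000e-01 -3.10000e-01 -6.06080e+02]
 [ 2.00000e-02  7.30000e-01  6.90000e-01  1.07106e+03]
 [ 0.00000e+00  0.00000e+00  0.00000e+00  1.00000e+00]] 392.3855874218247
[ 274.85491792 -560.75117594  189.31652534] [-3.05899855e+00 -7.09571282e-01  7.28409351e-04] [ 0.3708058  -0.29604775  0.22284222] 0.1 18.700000000000003
[[ 0.898  0.44  -0.001]
 [ 0.44  -0.898  0.001]
 [-0.    -0.001 -1.   ]]
```

View pics/scene0.png

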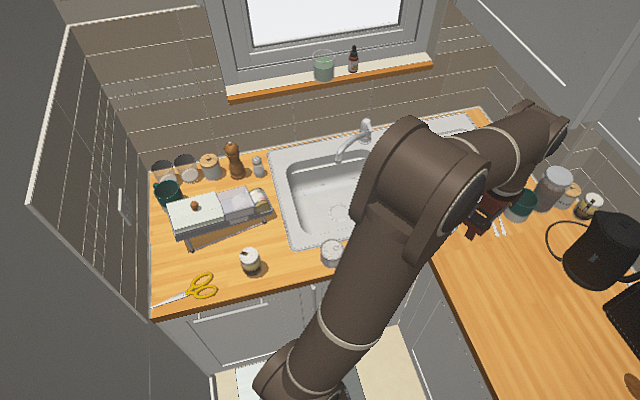

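View pics/side0.png

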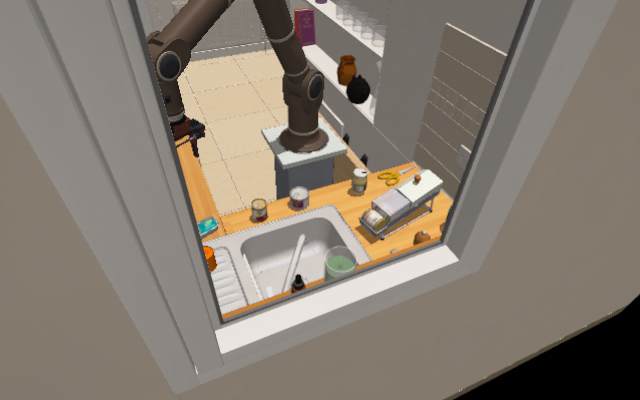

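The scene view shows the dispenser around (222,215), with its knob at (194,205). One can is at (250,262) and another at (331,253). The side view shows three standing objects, at (259,210), (299,198) and (360,180), and the knob at (417,179). I'll zoom in.

```bash
python3 - <<'E'
from h import *
a=cv2.imread("pics/scene0.png")[170:290,140:350]; b=cv2.imread("pics/side0.png")[150:250,235:455]
a=cv2.resize(a,(560,320),interpolation=cv2.INTER_CUBIC);b=cv2.resize(b,(616,280),interpolation=cv2.INTER_CUBIC)
o=np.zeros((600,616,3),np.uint8);o[:320,:560]=a;o[320:]=b;cv2.imwrite("pics/z1.png",o)
E
```

```text
(no output)
```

View pics/z1.png

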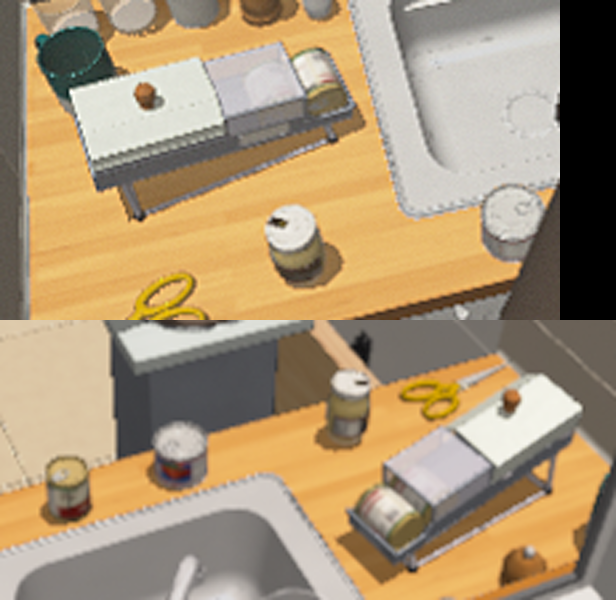

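```bash
python3 - <<'E'
from h import *
s=lambda x,y:(140+x/2.667,170+y/2.667)
d=lambda x,y:(235+x/2.8,150+(y-320)/2.8)
for n,a,b in[("knob",(145,95),(512,400)),("upfar",(72,92),(580,409)),("upnear",(93,160),(541,377)),("dnfar",(206,60),(490,466)),("dnnear",(223,123),(455,428)),("jarlid",(292,229),(350,386))]:
    p,e=tri("scene",s(*a),"side",d(*b));print(n,p.round(1),round(e,1))
for n,q,z in[("talllid",(67,470),72),("tallbot",(70,508),0),("squatlid",(180,443),58),("jarlid",(350,384),99)]:
    print(n,onz("side",*d(*q),z).round(1))
print("squat scene",onz("scene",*s(512,205),58),"jar",onz("scene",*s(292,229),99))
E
```

```text
knob [606.6 195.1 156.4] 3.9
upfar [643.9 279.6 142.8] 2.0
upnear [558.1 272.5 129.6] 21.5
dnfar [669.4 126.6 119.4] 3.9
dnnear [582.4 124.7 110. ] 17.9
jarlid [430.2  62.4  88.4] 2.6
talllid [ 420.7 -350.3   72. ]
tallbot [ 419.4 -351.5    0. ]
squatlid [ 415.9 -188.9   58. ]
jarlid [437.3  58.7  99. ]
squat scene [ 411.60779788 -188.17509183   58.        ] jar [423.35548258  60.56896196  99.        ]
```

The side view shows the tall tin (gold lid, cream and red label) at about (421,-350). The squat tin is at about (414,-188) and the jar at about (430,61). The dispenser's yaw is about 9.5°, and the knob is at about (607,195,156). I'll move towards the knob.

Emit:
{"fn": "arm_command", "kwargs": {
  "plan": [
    [[0, 0, -1, 0, 0, 0.138, 1], [0, 0, -1, 0, 0, 0.138, 1], [0.65, -1, -1, 0, 0, 0, 1], [0.65, -1, 0, 0, 0, 0, 1], [0.65, -1, 0, 0, 0, 0, 1]]
  ]
}}

```text
time_s: 0.6
ee_pos: [303.9, -494.9, 250.3]
tcp_rot: [3.13, 0.261, 0.0]
wrist_force: [-0.1, -0.7, -0.3]
finger_gap: 87.9
grasp_force: 0.0
```

Emit:
{"fn": "arm_command", "kwargs": {
  "plan": [
    [[0.65, -1, 0, 0, 0, 0, 1], [0.65, -1, 0, 0, 0, 0, 1], [0.65, -1, 0, 0, 0, 0, 1], [0.65, -1, 0, 0, 0, 0, 1], [0.65, -1, 0, 0, 0, 0, 1]]
  ]
}}

```text
time_s: 1.1
ee_pos: [351.2, -385.0, 249.7]
tcp_rot: [-3.13, -0.262, 0.001]
wrist_force: [-0.3, 0.3, -0.0]
finger_gap: 87.7
grasp_force: 0.0
```

Emit:
{"fn": "arm_command", "kwargs": {
  "plan": [
    [[0.65, -1, 0, 0, 0, 0, 1], [0.65, -1, 0, 0, 0, 0, 1], [0.65, -1, 0, 0, 0, 0, 1], [0.65, -1, 0, 0, 0, 0, 1], [0.65, -1, 0, 0, 0, 0, 1]]
  ]
}}

```text
time_s: 1.6
ee_pos: [398.6, -275.7, 249.8]
tcp_rot: [-3.13, -0.262, 0.001]
wrist_force: [-0.7, -0.2, 0.6]
finger_gap: 88.1
grasp_force: 0.0
```

Emit:
{"fn": "arm_command", "kwargs": {
  "plan": [
    [[0.65, -1, 0, 0, 0, 0, 1], [0.65, -1, 0, 0, 0, 0, 1], [0.65, -1, 0, 0, 0, 0, 1], [0.65, -1, 0, 0, 0, 0, 1], [0.65, -1, 0, 0, 0, 0, 1]]
  ]
}}

```text
time_s: 2.1
ee_pos: [446.1, -166.4, 249.8]
tcp_rot: [-3.131, -0.262, 0.001]
wrist_force: [0.2, -0.1, -0.9]
finger_gap: 87.8
grasp_force: 0.0
```

Emit:
{"fn": "arm_command", "kwargs": {
  "plan": [
    [[0.65, -1, 0, 0, 0, 0, 1], [0.65, -1, 0, 0, 0, 0, 1], [0.65, -1, 0, 0, 0, 0, 1], [0.65, -1, 0, 0, 0, 0, 1], [0.65, -1, 0, 0, 0, 0, 1]]
  ]
}}

```text
time_s: 2.6
ee_pos: [493.6, -57.0, 249.8]
tcp_rot: [-3.131, -0.262, 0.001]
wrist_force: [1.1, 0.6, -0.1]
finger_gap: 87.9
grasp_force: 0.0
```

Emit:
{"fn": "arm_command", "kwargs": {
  "plan": [
    [[0.65, -1, 0, 0, 0, 0, 1], [0.65, -1, 0, 0, 0, 0, 1], [0.65, -1, 0, 0, 0, 0, 1], [0.65, -1, 0, 0, 0, 0, 1], [0.65, -1, 0, 0, 0, 0, 1]]
  ]
}}

```text
time_s: 3.1
ee_pos: [541.1, 52.3, 249.7]
tcp_rot: [3.131, 0.261, -0.001]
wrist_force: [-0.5, -0.8, -0.5]
finger_gap: 87.8
grasp_force: 0.0
```

```bash
python3 - <<'E'
from h import *
s=manip.state();print(s["ee_pos"],s["joint_positions"],s["time_s"])
print(R.from_rotvec(s["tcp_rot"]).as_matrix().round(3))
print(np.array(manip.camera_info("wrist")["hand_eye"]).round(2),proj("wrist",(607,195,156)))
im=manip.capture("wrist");cv2.imwrite("pics/w1.png",im);cv2.imwrite("pics/scene1.png",manip.capture("scene"))
E
```

```text
[541.12900645  52.27042253 249.69211133] [ 0.14381758  0.25561174 -0.40301911  1.6910645   0.10587647  1.2171583
 -1.68840562] 3.1
[[ 0.986  0.166 -0.001]
 [ 0.166 -0.986 -0.   ]
 [-0.001  0.    -1.   ]]
[[  -0.      0.96    0.29   79.47]
 [   1.      0.     -0.      0.39]
 [  -0.      0.29   -0.96 -195.01]
 [   0.      0.      0.      1.  ]] [171.18058815 101.36753358]
```

View pics/w1.png

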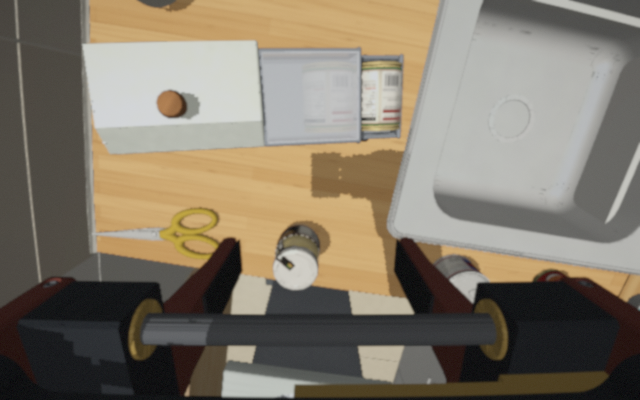

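The wrist view shows the knob at (171,103), against a projected (171,101). The roof edges run level and vertical in the image, so the yaw is right. I'll refine the knob position with orange blobs in all three views.

```bash
python3 - <<'E'
from h import *
def blob(im,c,r):
    x,y=c;s=im[y-r:y+r,x-r:x+r];h=cv2.cvtColor(s,cv2.COLOR_BGR2HSV);m=((h[...,0]<16)&(h[...,1]>120)&(h[...,2]>60)).astype(np.uint8)
    M=cv2.moments(m,True);return (x-r+M["m10"]/M["m00"],y-r+M["m01"]/M["m00"]),M["m00"]
P={"wrist":blob(cv2.imread("pics/w1.png"),(171,103),22),"scene":blob(cv2.imread("pics/scene0.png"),(194,205),8),"side":blob(cv2.imread("pics/side0.png"),(417,179),7)}
print(P)
k=list(P)
for i in range(3):
    for j in range(i): print(k[i],k[j],tri(k[i],P[k[i]][0],k[j],P[k[j]][0]))
# roof near/far edges, hood edges on planes
for u,v,z in[(84,44,144),(258,40,120),(361,48,110),(361,143,110),(263,146,120)]: print(onz("wrist",u,v,z).round(1))
E
```

```text
{'wrist': ((171.24045801526717, 103.78053435114504), 524.0), 'scene': ((193.89361702127658, 205.27659574468086), 47.0), 'side': ((417.0285714285714, 178.22857142857143), 35.0)}
scene wrist (array([604.42078575, 194.89854898, 160.35919714]), np.float64(2.338281483123525))
side wrist (array([604.08028164, 196.69578556, 156.75484577]), np.float64(2.1447086896301486))
side scene (array([605.38543776, 194.15663358, 158.2974228 ]), np.float64(0.07500254895232636))
[643.3 285.4 144. ]
[674.6 135.2 120. ]
[686.3  36.5 110. ]
[595.6  17.4 110. ]
[576.1 118.  120. ]
```

Emit:
{"fn": "arm_command", "kwargs": {
  "plan": [
    [[0, 0, 0, 0.075, 0, -0.013, 1], [0, 0, 0, 0.075, 0, -0.013, 1], [0.75, -0.94, 0.53, 0, 0, 0, 1], [0.75, -0.94, 0.53, 0, 0, 0, 1], [0.75, -0.94, 0.53, 0, 0, 0, 1]]
  ]
}}

```text
time_s: 3.7
ee_pos: [573.9, 118.6, 227.0]
tcp_rot: [-2.972, -0.286, 0.02]
wrist_force: [-0.6, 0.3, 1.1]
finger_gap: 87.5
grasp_force: 0.0
```

Emit:
{"fn": "arm_command", "kwargs": {
  "plan": [
    [[0.75, -0.94, 0.53, 0, 0, 0, 1], [0.75, -0.94, 0.53, 0, 0, 0, 0.7], [0.75, -0.94, 0.53, 0, 0, 0, 0.6], [0, 0, 0, 0, 0, 0, 0.6]]
  ]
}}

```text
time_s: 4.1
ee_pos: [605.4, 190.5, 203.4]
tcp_rot: [-2.969, -0.294, 0.024]
wrist_force: [0.5, -0.0, -0.5]
finger_gap: 67.3
grasp_force: 0.0
```

```bash
python3 - <<'E'
from h import *
s=manip.state();M=R.from_rotvec(s["tcp_rot"]).as_matrix();print(s["ee_pos"],s["joint_positions"].round(2) if hasattr(s["joint_positions"],"round") else s["joint_positions"]);print(M.round(3))
K=np.array([604.5,195.3,159]);print("to go",(M.T@(K+14.7*M[:,2]-s["ee_pos"])).round(1), proj("wrist",K))
im=manip.capture("wrist");cv2.imwrite("pics/w2.png",im)
E
```

```text
[605.35358993 190.50678839 203.37257381] [ 0.02  0.45 -0.43  1.55  0.03  1.15 -1.76]
[[ 0.981  0.194 -0.031]
 [ 0.196 -0.968  0.155]
 [-0.    -0.158 -0.987]]
to go [ 0.1  2.2 59.3] [319.8080567  213.27698106]
```

View pics/w2.png

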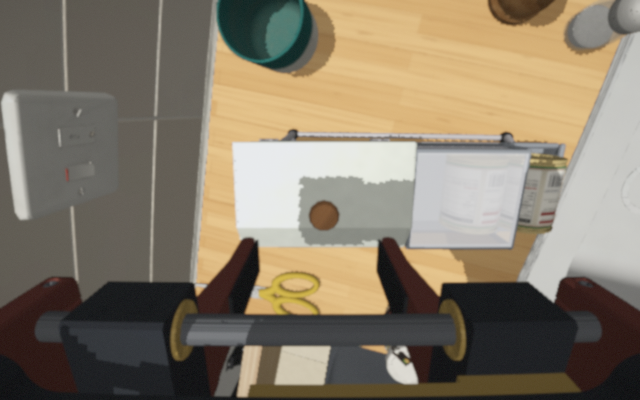

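The knob is at (323,215), against a projected (320,213), and the hood is square to the tool. Next I descend and grip.

Emit:
{"fn": "arm_command", "kwargs": {
  "plan": [
    [[0, 0.1, 0.98, 0, 0, 0, 0.6], [0, 0.1, 0.98, 0, 0, 0, 0.6], [0, 0, 0.9, 0, 0, 0, 0.6], [0, 0, 0, 0, 0, 0, 0.6]]
  ]
}}

```text
time_s: 4.55
ee_pos: [603.6, 190.5, 145.7]
tcp_rot: [-2.973, -0.287, 0.026]
wrist_force: [0.1, -1.3, 0.1]
finger_gap: 52.6
grasp_force: 0.0
```

Emit:
{"fn": "arm_command", "kwargs": {
  "plan": [
    [[0, 0, 0, 0, 0, 0, 0], [0, 0, 0, 0, 0, 0, 0], [0, 0, 0, 0, 0, 0, 0], [0, 0, 0, 0, 0, 0, 0], [0, 0, 0, 0, 0, 0, 0]]
  ],
  "grip_force": 10
}}

```text
time_s: 5.05
ee_pos: [605.5, 192.8, 148.4]
tcp_rot: [-2.971, -0.289, 0.018]
wrist_force: [-0.3, -0.0, 1.2]
finger_gap: 15.9
grasp_force: 0.0
```

```bash
python3 - <<'E'
from h import *
s=manip.state();print(s["ee_pos"],s["finger_gap"],s["grasp_force"],s["wrist_force"])
# knob arc steps in tool x/z, shares of 20 mm
r,p0=83,np.arctan2(60,-57)
th=np.linspace(0,1.65,16);x=r*np.cos(p0-th);z=r*np.sin(p0-th)
print(np.c_[np.diff(x),-np.diff(z)].round(1)/20)
E
```

```text
[605.50032908 192.7904237  148.41173074] 15.863045779522047 0.0 [-0.28532398 -0.02580532  1.16433589]
[[ 0.35  -0.295]
 [ 0.38  -0.255]
 [ 0.405 -0.215]
 [ 0.425 -0.165]
 [ 0.44  -0.12 ]
 [ 0.45  -0.07 ]
 [ 0.455 -0.02 ]
 [ 0.455  0.03 ]
 [ 0.45   0.08 ]
 [ 0.44   0.13 ]
 [ 0.42   0.175]
 [ 0.4    0.22 ]
 [ 0.375  0.265]
 [ 0.34   0.305]
 [ 0.305  0.34 ]]
```

Emit:
{"fn": "arm_command", "kwargs": {
  "plan": [
    [[0, 0, 0, 0, 0, 0, 0], [0, 0, 0, 0, 0, 0, 0]]
  ]
}}

```text
time_s: 5.25
ee_pos: [605.3, 192.9, 148.0]
tcp_rot: [-2.971, -0.289, 0.019]
wrist_force: [0.6, 0.1, -0.4]
finger_gap: 1.6
grasp_force: 0.0
```

```bash
python3 - <<'E'
from h import *
im=manip.capture("wrist");im2=manip.capture("scene")
o=np.zeros((600,640,3),np.uint8);o[:400]=im;o[400:,:320]=cv2.resize(im2[165:265,130:290],(320,200));cv2.imwrite("pics/w3.png",o)
s=manip.state();print(s["finger_gap"],s["grasp_force"],s["ee_pos"])
E
```

```text
0.36362730224570744 0.0 [605.26206575 192.86747071 147.92417606]
```

View pics/w3.png

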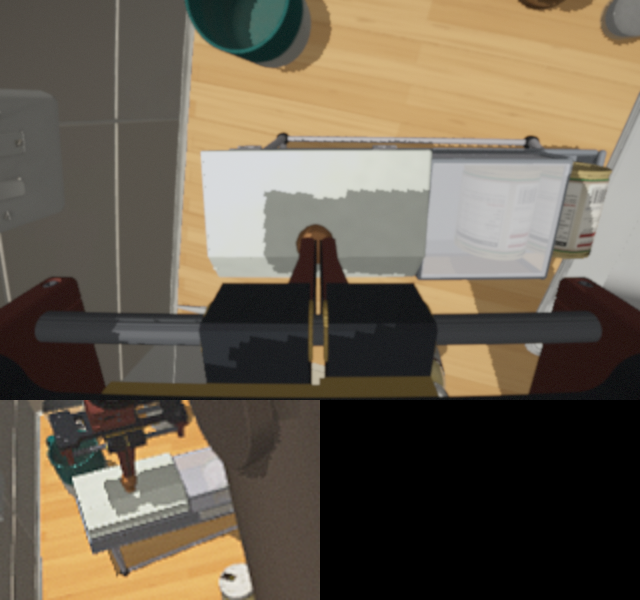

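The fingers closed on the robot side of the knob: the knob shows at (315,235), just beyond the tips. I'll re-measure from the wrist views.

```bash
python3 - <<'E'
from h import *
im=cv2.imread("pics/w3.png")[:400]
s=im[215:260,290:345];h=cv2.cvtColor(s,cv2.COLOR_BGR2HSV);m=((h[...,0]<16)&(h[...,1]>100)&(h[...,2]>60)).astype(np.uint8)
ys,xs=np.nonzero(m);print("rows",ys.min()+215,"cols at each row",[(y+215,(xs[ys==y].min()+290,xs[ys==y].max()+290)) for y in sorted(set(ys))][::3])
for z in(155,159,163,168): print(z,onz("wrist",315,243,z).round(1), onz("wrist",315,226,z).round(1))
s=manip.state();M=R.from_rotvec(s["tcp_rot"]).as_matrix();print("grasp pt",s["ee_pos"]-18.7*M[:,2]);print("tcp px",proj("wrist",s["ee_pos"]))
E
```

```text
rows 225 cols at each row [(np.int64(225), (np.int64(314), np.int64(316))), (np.int64(228), (np.int64(306), np.int64(324))), (np.int64(231), (np.int64(303), np.int64(327))), (np.int64(234), (np.int64(300), np.int64(330))), (np.int64(237), (np.int64(299), np.int64(331))), (np.int64(240), (np.int64(298), np.int64(321))), (np.int64(243), (np.int64(297), np.int64(319))), (np.int64(246), (np.int64(298), np.int64(319))), (np.int64(249), (np.int64(298), np.int64(319))), (np.int64(252), (np.int64(299), np.int64(319))), (np.int64(255), (np.int64(317), np.int64(319))), (np.int64(258), (np.int64(317), np.int64(319)))]
155 [601.9 192.4 155. ] [613.6 194.7 155. ]
159 [603.8 192.1 159. ] [615.2 194.3 159. ]
163 [605.7 191.8 163. ] [616.8 194.  163. ]
168 [608.  191.4 168. ] [618.9 193.5 168. ]
grasp pt [605.78749713 189.9903062  166.39403925]
tcp px [317.01208199 234.25777545]
```

```bash
python3 - <<'E'
from h import *
K,D,T=cam("wrist");print(K[0,0],T[:3,3])
f=K[0,0]
im2=cv2.imread("pics/w2.png");s=im2[190:240,300:350];h=cv2.cvtColor(s,cv2.COLOR_BGR2HSV);m=((h[...,0]<16)&(h[...,1]>100)&(h[...,2]>40)).astype(np.uint8)
ys,xs=np.nonzero(m);print(xs.min()+300,xs.max()+300,ys.min()+190,ys.max()+190)
print("depth w3",f*25/36.5,"w2",f*25/(xs.max()-xs.min()+1))
z=T[:3,:3]@np.array([0,0,-1]);print("expected depth for knob z159",(np.array([604.5,194,159])-T[:3,3])@z)
# side blob redo now
im=manip.capture("side");cv2.imwrite("pics/side1.png",im)
im=im[140:240,380:460];cv2.imwrite("pics/s1.png",cv2.resize(im,(640,600*800//800),interpolation=cv2.INTER_CUBIC))
E
```

```text
311.5400279658709 [688.7801325  177.84971845 340.70650966]
310 337 202 229
depth w3 213.3835807985417 w2 278.1607392552418
expected depth for knob z159 199.50902885779092
```

View pics/s1.png

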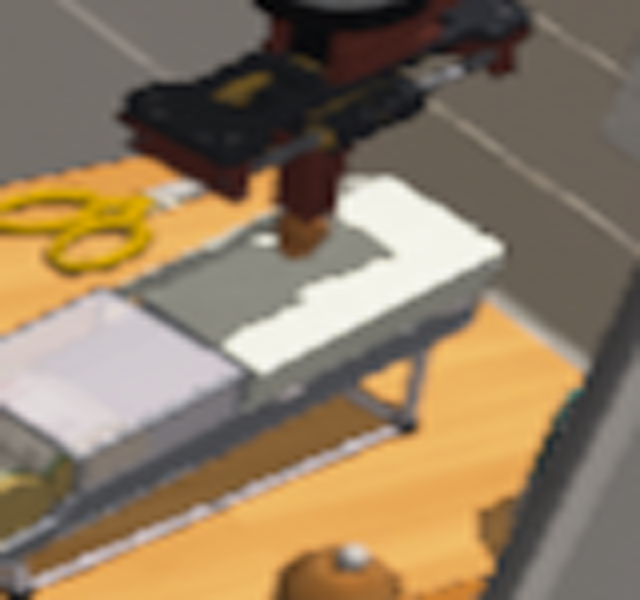

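The side view shows the shut fingertips resting over the knob's top, so the knob is lower relative to the tips than I measured. I'll triangulate it from the wrist views alone.

```bash
python3 - <<'E'
from h import *
c=manip.camera_info("wrist");K=np.array(c["camera_matrix"]);D=np.array(c["D"],float);H=np.array(c["hand_eye"])
def r(pos,rot,u,v):
    B=np.eye(4);B[:3,:3]=R.from_rotvec(rot).as_matrix() if np.ndim(rot)==1 else rot;B[:3,3]=pos;T=B@H
    p=cv2.undistortPoints(np.array([[[u,v]]],float),K,D)[0,0];d=T[:3,:3]@np.array([p[0],-p[1],-1]);return T[:3,3],d/np.linalg.norm(d)
s=manip.state()
R2=np.array([[.981,.194,-.031],[.196,-.968,.155],[0,-.158,-.987]])
L={"w1":r([541.13,52.27,249.69],[3.131,.261,-.001],171.2,103.8),"w2":r([605.35,190.5,203.37],R2,323.5,215.5),"w3":r(s["ee_pos"],s["tcp_rot"],315,243),"scene":ray("scene",193.9,205.3),"side":ray("side",417,178.2)}
def solve(ks):
    A=0;b=0
    for k in ks:
        o,d=L[k];P=np.eye(3)-np.outer(d,d);A=A+P;b=b+P@o
    x=np.linalg.solve(A,b);return x.round(1),[round(float(np.linalg.norm((np.eye(3)-np.outer(L[k][1],L[k][1]))@(x-L[k][0]))),1) for k in ks]
for ks in(["w1","w2"],["w1","w3"],["w1","w2","w3"],["scene","side"],list(L)): print(ks,solve(ks))
print(D,s["ee_pos"])
E
```

```text
['w1', 'w2'] (array([605.2, 191.6, 163.8]), [0.1, 0.1])
['w1', 'w3'] (array([605.3, 191.9, 162.6]), [0.1, 0.1])
['w1', 'w2', 'w3'] (array([605.2, 191.8, 163. ]), [0.1, 0.4, 0.4])
['scene', 'side'] (array([605.3, 194.1, 158.3]), [0.0, 0.0])
['w1', 'w2', 'w3', 'scene', 'side'] (array([604.6, 193. , 159.5]), [0.6, 1.4, 1.1, 1.0, 1.4])
[-0.03682172  0.          0.          0.          0.        ] [605.23578239 192.85704297 147.93111943]
```

Emit:
{"fn": "arm_command", "kwargs": {
  "plan": [
    [[0, 0, 0, 0, 0, 0, 0.6], [0, 0, 0, 0, 0, 0, 0.6], [0, 0, 0, 0, 0, 0, 0.6], [0, 0, 0, 0, 0, 0, 0.6], [0, 0, 0.2, 0, 0, 0, 0.6]]
  ]
}}

```text
time_s: 5.9
ee_pos: [605.5, 193.5, 144.3]
tcp_rot: [-2.971, -0.289, 0.018]
wrist_force: [-0.0, 0.5, -0.0]
finger_gap: 37.1
grasp_force: 0.0
```

Emit:
{"fn": "arm_command", "kwargs": {
  "plan": [
    [[0, 0, 0.2, 0, 0, 0, 0.6], [0, 0, 0, 0, 0, 0, 0.6]]
  ]
}}

```text
time_s: 6.1
ee_pos: [604.5, 194.0, 139.1]
tcp_rot: [-2.971, -0.289, 0.022]
wrist_force: [-0.4, 0.2, 0.1]
finger_gap: 51.4
grasp_force: 0.0
```

```bash
python3 - <<'E'
from h import *
s=manip.state();print(s["ee_pos"],s["wrist_force"],s["finger_gap"])
a=manip.capture("wrist");b=manip.capture("side");cv2.imwrite("pics/w4.png",a)
o=np.zeros((600,800,3),np.uint8);o[:320,:720]=cv2.resize(a[180:340,140:500],(720,320));o[320:600,:560]=cv2.resize(b[150:220,360:500],(560,280),interpolation=cv2.INTER_CUBIC)
cv2.imwrite("pics/z2.png",o)
E
```

```text
[604.49322487 194.01705418 139.11709836] [-0.4029626   0.16957129  0.08684416] 51.355467624461134
```

View pics/z2.png

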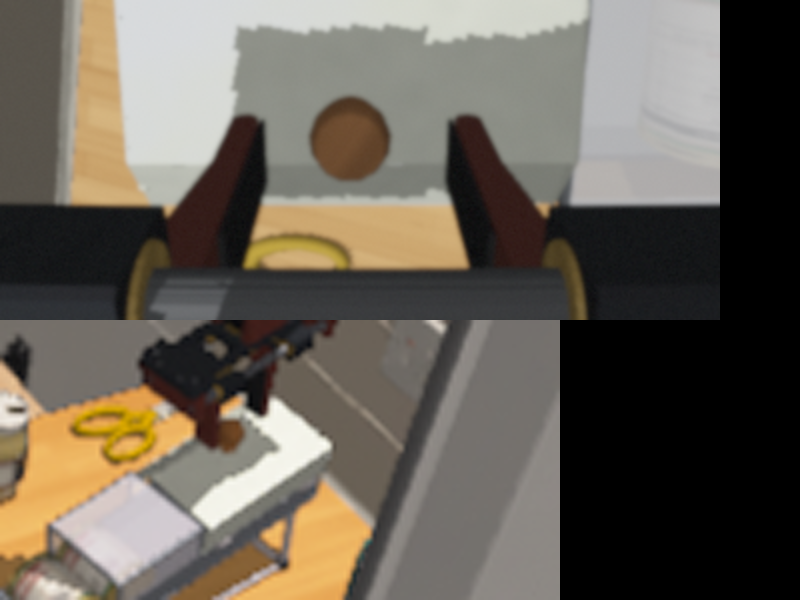

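The knob is centred between the fingers, but they sit above it: the tip depth is about 175 mm, against about 200 mm for the knob. I'll descend and watch the force.

Emit:
{"fn": "arm_command", "kwargs": {
  "plan": [
    [[0, 0, 0.25, 0, 0, 0, 0.6], [0, 0, 0.25, 0, 0, 0, 0.6], [0, 0, 0, 0, 0, 0, 0.6]]
  ]
}}

```text
time_s: 6.5
ee_pos: [604.2, 195.5, 129.1]
tcp_rot: [-2.971, -0.289, 0.022]
wrist_force: [-1.5, 0.4, 0.8]
finger_gap: 52.4
grasp_force: 0.0
```

Emit:
{"fn": "arm_command", "kwargs": {
  "plan": [
    [[0, 0, 0.25, 0, 0, 0, 0.6], [0, 0, 0, 0, 0, 0, 0.6]]
  ]
}}

```text
time_s: 6.7
ee_pos: [604.2, 196.4, 124.5]
tcp_rot: [-2.971, -0.289, 0.021]
wrist_force: [0.3, 0.0, 0.1]
finger_gap: 52.8
grasp_force: 0.0
```

```bash
python3 - <<'E'
from h import *
s=manip.state();print(s["ee_pos"],s["wrist_force"],s["joint_positions"])
a=manip.capture("wrist");cv2.imwrite("pics/w5.png",a)
# finger inner edges: print darkness/redness transitions on rows
for r in(232,236,240,246): print(r,[tuple(int(c) for c in a[r,x]) for x in range(262,378,6)])
E
```

```text
[604.20148421 196.37149199 124.48910492] [0.25785383 0.01467269 0.14354864] [ 0.00322802  0.52201365 -0.42171144  1.63676058  0.06084292  0.99417862
 -1.77388632]
232 [(135, 144, 141), (136, 144, 142), (136, 145, 142), (136, 145, 143), (134, 143, 140), (136, 145, 142), (134, 143, 141), (135, 143, 141), (136, 145, 142), (136, 144, 142), (135, 144, 141), (135, 143, 141), (135, 144, 141), (134, 143, 141), (133, 141, 138), (133, 142, 140), (134, 143, 140), (136, 143, 141), (135, 143, 141), (136, 144, 141)]
236 [(113, 122, 123), (137, 145, 143), (137, 145, 142), (135, 143, 141), (136, 144, 141), (135, 144, 143), (136, 144, 142), (136, 144, 142), (126, 136, 134), (114, 124, 126), (133, 142, 140), (135, 144, 141), (133, 142, 139), (132, 141, 138), (132, 141, 138), (133, 141, 139), (134, 142, 140), (134, 143, 140), (124, 132, 131), (117, 124, 124)]
240 [(18, 23, 49), (84, 90, 93), (137, 145, 143), (135, 144, 141), (136, 144, 141), (135, 144, 142), (135, 144, 142), (111, 121, 123), (34, 51, 74), (30, 50, 73), (56, 70, 85), (132, 141, 139), (134, 143, 140), (133, 141, 139), (133, 141, 138), (134, 142, 140), (133, 142, 140), (115, 122, 120), (33, 36, 56), (24, 28, 51)]
246 [(24, 27, 50), (19, 17, 21), (137, 145, 143), (135, 144, 141), (136, 143, 142), (135, 143, 141), (94, 104, 109), (35, 55, 79), (36, 55, 82), (37, 59, 87), (35, 56, 83), (35, 54, 75), (133, 142, 139), (134, 142, 141), (134, 142, 141), (134, 142, 140), (135, 143, 140), (100, 106, 105), (23, 24, 39), (22, 26, 49)]
```

Emit:
{"fn": "arm_command", "kwargs": {
  "plan": [
    [[0, 0, 0.25, 0, 0, 0, 0.6], [0, 0, 0.25, 0, 0, 0, 0.6], [0, 0, 0.15, 0, 0, 0, 0.6], [0, 0, 0, 0, 0, 0, 0.6]]
  ]
}}

```text
time_s: 7.15
ee_pos: [603.8, 198.4, 111.7]
tcp_rot: [-2.971, -0.289, 0.021]
wrist_force: [-0.1, -0.4, -0.5]
finger_gap: 52.9
grasp_force: 0.0
```

Emit:
{"fn": "arm_command", "kwargs": {
  "plan": [
    [[0, 0, 0, 0, 0, 0, 0], [0, 0, 0, 0, 0, 0, 0], [0, 0, 0, 0, 0, 0, 0], [0, 0, 0, 0, 0, 0, 0]]
  ],
  "grip_force": 10
}}

```text
time_s: 7.55
ee_pos: [604.1, 199.8, 112.8]
tcp_rot: [-2.969, -0.29, 0.019]
wrist_force: [-1.2, 9.2, 0.9]
finger_gap: 24.2
grasp_force: 5.0
```

Emit:
{"fn": "arm_command", "kwargs": {
  "plan": [
    [[0, 0, 0, 0, 0, 0, 0]]
  ]
}}

```text
time_s: 7.65
ee_pos: [604.1, 200.1, 112.9]
tcp_rot: [-2.969, -0.291, 0.019]
wrist_force: [-1.3, 4.8, -0.1]
finger_gap: 24.0
grasp_force: 10.0
```

The knob is gripped: gap 24 mm, 10 N. The true fingertips are about 32 mm behind the nominal TCP, so I'll use that offset from here on. Now I swing the knob along its arc.

Emit:
{"fn": "arm_command", "kwargs": {
  "plan": [
    [[0.35, 0, -0.29, 0, 0, 0, 0], [0.38, 0, -0.25, 0, 0, 0, 0], [0.4, 0, -0.21, 0, 0, 0, 0]]
  ]
}}

```text
time_s: 7.95
ee_pos: [626.3, 202.3, 126.7]
tcp_rot: [-2.969, -0.291, 0.021]
wrist_force: [0.9, 6.5, -10.1]
finger_gap: 23.6
grasp_force: 10.0
```

Emit:
{"fn": "arm_command", "kwargs": {
  "plan": [
    [[0.42, 0, -0.17, 0, 0, 0, 0], [0.44, 0, -0.12, 0, 0, 0, 0], [0, 0, 0, 0, 0, 0, 0]]
  ]
}}

```text
time_s: 8.25
ee_pos: [643.4, 204.9, 131.8]
tcp_rot: [-2.969, -0.291, 0.023]
wrist_force: [0.4, 6.7, -6.3]
finger_gap: 24.1
grasp_force: 10.0
```

```bash
python3 - <<'E'
from h import *
s=manip.state();M=R.from_rotvec(s["tcp_rot"]).as_matrix();print(s["ee_pos"],s["wrist_force"],s["finger_gap"],s["grasp_force"]);print("moved tool",(M.T@(s["ee_pos"]-np.array([604.1,200.1,112.9]))).round(1), "force tool",(M.T@s["wrist_force"]).round(1))
cv2.imwrite("pics/side2.png",manip.capture("side"));cv2.imwrite("pics/scene2.png",manip.capture("scene"));cv2.imwrite("pics/w6.png",manip.capture("wrist"))
E
```

```text
[643.36059835 204.90752218 131.8380466 ] [ 0.36544657  6.73185829 -6.32557089] 24.066316026447726 9.99956579413265
moved tool [ 39.5  -0.1 -19.1] force tool [ 1.7 -5.4  7.3]
```

Emit:
{"fn": "arm_command", "kwargs": {
  "plan": [
    [[0.45, 0, -0.07, 0, 0, 0, 0], [0.45, 0, -0.02, 0, 0, 0, 0], [0.45, 0, 0.03, 0, 0, 0, 0], [0.45, 0, 0.08, 0, 0, 0, 0], [0.44, 0, 0.13, 0, 0, 0, 0]]
  ]
}}

```text
time_s: 8.9
ee_pos: [685.2, 213.8, 128.3]
tcp_rot: [-2.969, -0.292, 0.028]
wrist_force: [-4.2, 5.2, -6.7]
finger_gap: 23.8
grasp_force: 10.0
```

```bash
python3 - <<'E'
from h import *
s=manip.state();M=R.from_rotvec(s["tcp_rot"]).as_matrix();print(s["ee_pos"],s["wrist_force"],s["finger_gap"],s["grasp_force"]);print("moved tool",(M.T@(s["ee_pos"]-np.array([604.1,200.1,112.9]))).round(1), "force tool",(M.T@s["wrist_force"]).round(1))
a=manip.capture("side");b=manip.capture("scene");c=manip.capture("wrist");
o=np.zeros((560,800,3),np.uint8);o[:280,:400]=cv2.resize(a[140:210,370:470],(400,280),interpolation=cv2.INTER_CUBIC);o[:280,400:]=cv2.resize(b[165:235,150:250],(400,280),interpolation=cv2.INTER_CUBIC);o[280:,:448]=cv2.resize(c,(448,280));cv2.imwrite("pics/z3.png",o)
E
```

```text
[685.17644693 213.78977353 128.31238845] [-4.23411344  5.20294188 -6.74928851] 23.80691195910185 9.999543749727309
moved tool [ 82.1  -0.1 -15.9] force tool [-3.1 -4.8  7.6]
```

View pics/z3.png

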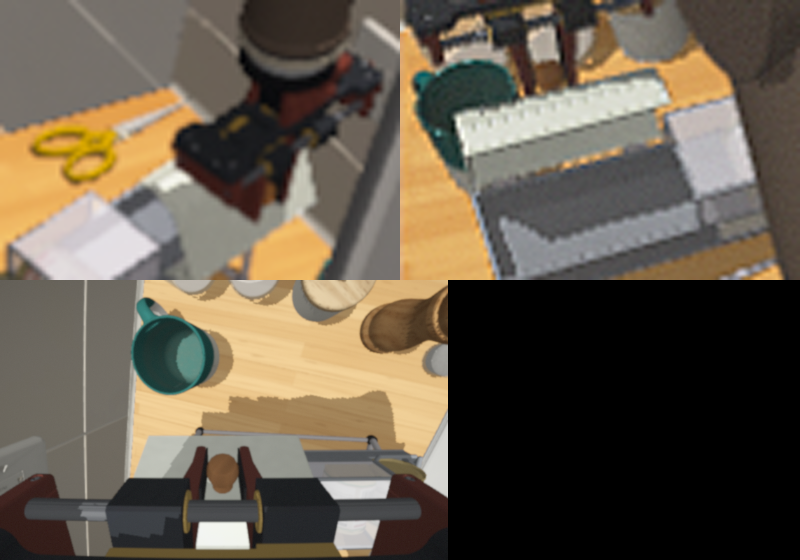

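The cover is at about 1.1 rad, following well, with the knob still between the fingers. I continue.

Emit:
{"fn": "arm_command", "kwargs": {
  "plan": [
    [[0.42, 0, 0.18, 0, 0, 0, 0], [0.4, 0, 0.22, 0, 0, 0, 0], [0.37, 0, 0.27, 0, 0, 0, 0]]
  ]
}}

```text
time_s: 9.35
ee_pos: [708.0, 220.5, 115.3]
tcp_rot: [-2.969, -0.292, 0.028]
wrist_force: [-6.5, 5.0, -3.7]
finger_gap: 23.7
grasp_force: 10.0
```

Emit:
{"fn": "arm_command", "kwargs": {
  "plan": [
    [[0.34, 0, 0.31, 0, 0, 0, 0], [0.3, 0, 0.34, 0, 0, 0, 0], [0, 0, 0, 0, 0, 0, 0]]
  ]
}}

```text
time_s: 9.65
ee_pos: [720.8, 225.2, 101.9]
tcp_rot: [-2.969, -0.292, 0.027]
wrist_force: [-4.4, 4.9, -2.5]
finger_gap: 24.0
grasp_force: 10.0
```

```bash
python3 - <<'E'
from h import *
s=manip.state();M=R.from_rotvec(s["tcp_rot"]).as_matrix();print(s["ee_pos"],s["finger_gap"],s["grasp_force"]);print("moved tool",(M.T@(s["ee_pos"]-np.array([604.1,200.1,112.9]))).round(1), "force tool",(M.T@s["wrist_force"]).round(1),s["joint_positions"])
E
```

```text
[720.78220405 225.22053227 101.93077724] 24.000288632806196 9.999670134857297
moved tool [119.4  -0.2  10.8] force tool [-3.3 -5.2  3.4] [-0.06791929  0.73631527 -0.37800452  1.3088506   0.1035096   1.11227971
 -1.77097643]
```

The cover is at about 1.66 rad. I release, rise and step back, then check the tin's position and plan the tin grasp.

Emit:
{"fn": "arm_command", "kwargs": {
  "plan": [
    [[0, 0, 0, 0, 0, 0, 0.6], [0, 0, 0, 0, 0, 0, 0.6], [0, 0, 0, 0, 0, 0, 0.6], [0, 0, -0.3, 0, 0, 0, 0.6], [0, 0, -1, 0, 0, 0, 0.6]]
  ]
}}

```text
time_s: 10.15
ee_pos: [722.6, 218.4, 128.4]
tcp_rot: [-2.972, -0.289, 0.024]
wrist_force: [0.3, 0.4, 0.4]
finger_gap: 52.3
grasp_force: 0.0
```

Emit:
{"fn": "arm_command", "kwargs": {
  "plan": [
    [[0, 0, -1, 0, 0, 0, 1], [0, 0, -1, 0, 0, 0, 1], [0, 0, -1, 0, 0, 0, 1], [0, 0, -1, 0, 0, 0, 1], [0, 0, -1, 0, 0, 0, 1]]
  ]
}}

```text
time_s: 10.65
ee_pos: [726.7, 203.0, 230.4]
tcp_rot: [-2.971, -0.288, 0.018]
wrist_force: [-0.2, -0.1, -0.3]
finger_gap: 86.7
grasp_force: 0.0
```

```bash
cat > pl.py <<'E'
from h import *
def mat(x,z):
    x=np.array(x,float);z=np.array(z,float);z/=np.linalg.norm(z);x-=z*(x@z);x/=np.linalg.norm(x);return np.stack([x,np.cross(z,x),z],1)
def az(a): return np.array([np.cos(np.radians(a)),np.sin(np.radians(a)),0])
U=np.array([0,0,1.])
def tilt(a,b):   # tool z tilted b deg from down toward azimuth a, x toward a
    b=np.radians(b);return mat(az(a)*np.cos(b)+U*np.sin(b),az(a)*np.sin(b)-U*np.cos(b))
def rows(p,M,way,g):
    """way: list of (pos,Mat,nrows)"""
    out=[]
    for q,N,n in way:
        w=R.from_matrix(M.T@N).as_rotvec()/n; d=(np.array(q)-p)/n
        for i in range(n):
            s=(M.T@d/20).round(2);t=(np.degrees(w)/60).round(3);out.append([*map(float,s),*map(float,t),g]);p=p+M@(s*20);M=M@R.from_rotvec(np.radians(t*60)).as_matrix()
        print("rot/row",np.degrees(np.linalg.norm(w)).round(1),"max",np.abs(np.array(out[-n:])[:,:3]).max())
    for i in range(0,len(out),5): print([out[i:i+5]])
def now():
    s=manip.state();return np.array(s["ee_pos"]),R.from_rotvec(s["tcp_rot"]).as_matrix()
E
python3 - <<'E'
from pl import *
s=manip.state();p,M=now();print(p,s["joint_positions"])
side=manip.capture("side");sc=manip.capture("scene");cv2.imwrite("pics/side3.png",side);cv2.imwrite("pics/scene3.png",sc)
print("teal",onz("side",207,226,20),"orange",onz("side",207,258,40))
print("tin in scene px",proj("scene",(420,-350,72)))
# lid blob in side: gold lid
x,y=259,203
h=cv2.cvtColor(side[190:225,245:275],cv2.COLOR_BGR2HSV);m=((h[...,1]<90)|(h[...,0]>24)).astype(np.uint8)
for r in range(0,35,2): print(r+190,' '.join(f"{a:3d}/{b:3d}/{c:3d}" for a,b,c in h[r,4:26:3]))
E
```

```text
[726.72715679 202.99392339 230.36530243] [-0.04605157  0.64695626 -0.38429785  1.16132023  0.07581245  1.34119868
 -1.74835605]
teal [ 405.99596675 -545.75239547   20.        ] orange [ 566.83676468 -579.37808256   40.        ]
tin in scene px [381.11784089 230.46250627]
190  18/ 62/223  19/ 63/222  19/ 62/222  18/ 62/221  19/ 61/222  19/ 62/223  18/ 62/223  19/ 61/222
192  18/ 62/222  19/ 63/223  19/ 63/223  18/ 63/220  18/ 62/222  18/ 62/221  19/ 62/223  19/ 63/223
194  19/ 62/222  19/ 63/222  18/ 62/221  18/ 63/221  18/ 62/222  18/ 63/221  19/ 61/222  19/ 61/222
196  18/ 62/222  19/ 64/220  19/ 63/222  18/ 62/222  19/ 62/223  19/ 62/223  19/ 62/223  19/ 62/223
198  19/ 61/222  19/ 63/222  18/ 67/195  19/ 73/184  18/ 75/190  18/ 62/223  19/ 62/223  19/ 61/223
200  19/ 62/223  18/ 72/208  20/116/173  20/117/202  20/114/196  20/120/128  17/ 64/214  18/ 60/196
202  19/ 63/223  20/121/137  21/114/220  20/112/217  20/113/216  20/116/187  17/ 67/201  15/129/207
204  19/ 62/222  20/118/179  18/ 53/212  19/ 50/182  20/116/216  20/115/199  16/161/218  17/161/233
206  18/ 61/195  21/118/154 
[... 271 characters left out ...]

212  18/151/238  15/ 74/142  20/ 51/146  17/ 64/112  18/ 55/129  21/ 48/143  16/148/203  18/148/240
214  18/151/237  15/ 86/143  18/ 48/148  21/ 52/128  22/ 51/130  15/ 68/123  15/148/179  18/154/237
216  16/153/221  17/ 85/120  13/ 60/132  15/ 71/125  10/ 92/108   7/140/104  15/140/118  17/155/236
218  16/155/186  16/139/114   9/ 73/123   2/208/ 87   1/209/ 84   2/145/ 86  16/154/199  18/150/238
220  16/159/213  16/160/131  18/ 95/ 97   6/162/ 82   7/160/ 75  18/139/128  18/152/237  18/152/237
222  17/153/236  16/156/160  16/153/132  17/145/120  16/155/186  17/154/233  15/113/209  13/ 11/206
224  18/149/239  18/149/238  18/150/238  17/152/237  14/ 98/216  13/ 12/184  15/ 12/213  15/ 15/205
```

```bash
python3 - <<'E'
from pl import *
for n,f,(x0,x1,y0,y1) in(("scene","pics/scene3.png",(365,400,210,260)),("side","pics/side3.png",(247,272,194,213))):
    im=cv2.imread(f)[y0:y1,x0:x1];h=cv2.cvtColor(im,cv2.COLOR_BGR2HSV);m=((h[...,0]>18)&(h[...,0]<24)&(h[...,1]>95)&(h[...,1]<132)).astype(np.uint8)
    k,l,st,c=cv2.connectedComponentsWithStats(m);i=1+st[1:,4].argmax() if k>1 else 0;print(n,st[i],c[i]+[x0,y0],onz(n,*(c[i]+[x0,y0]),72).round(1))
    u=st[i,0]+st[i,2]/2-.5+x0;v=st[i,1]+st[i,3]/2-.5+y0;print(" box",onz(n,u,v,72).round(1))
print("green cup base",onz("scene",521,215,0).round(),"white",onz("scene",553,205,0).round())
p,M=now();G=49
N=tilt(90,60);g=np.array([420.5,-351,42.]);pre=g+G*N[:,2]-90*N[:,2]
Y=tilt(90,0)
p1=np.array([560,-60,250.]);p2=pre+np.array([20,-60,130.])
rows(p,M,[(p1,Y,13),(p2,tilt(90,20),14),(pre,N,7)],1)
print(pre)
E
```

```text
scene [  8  15  18  16 161] [381.39130435 232.85093168] [ 411.5 -347.8   72. ]
 box [ 412.6 -348.6   72. ]
side [  5   5  14  11 104] [259.05769231 203.69230769] [ 421.5 -350.1   72. ]
 box [ 422.3 -352.5   72. ]
green cup base [ 392. -857.    0.] white [ 400. -988.    0.]
rot/row 6.1 max 1.2
rot/row 1.4 max 1.39
rot/row 5.8 max 1.02
[[[-0.83, 0.85, -0.21, -0.009, -0.008, -0.101, 1], [-0.92, 0.76, -0.19, -0.009, -0.008, -0.101, 1], [-0.99, 0.66, -0.18, -0.009, -0.008, -0.101, 1], [-1.06, 0.55, -0.16, -0.009, -0.008, -0.101, 1], [-1.11, 0.44, -0.15, -0.009, -0.008, -0.101, 1]]]
[[[-1.15, 0.32, -0.14, -0.009, -0.008, -0.101, 1], [-1.18, 0.2, -0.12, -0.009, -0.008, -0.101, 1], [-1.2, 0.07, -0.11, -0.009, -0.008, -0.101, 1], [-1.2, -0.05, -0.1, -0.009, -0.008, -0.101, 1], [-1.19, -0.18, -0.09, -0.009, -0.008, -0.101, 1]]]
[[[-1.16, -0.3, -0.09, -0.009, -0.008, -0.101, 1], [-1.12, -0.42, -0.08, -0.009, -0.008, -0.101, 1], [-1.07, -0.54, -0.08, -0.009, -0.008, -0.101, 1], [-1.38, -0.43, 0.2, 0.0, 0.023, 0.0, 1], [-1.39, -0.43, 0.16, 0.0, 0.023, 0.0, 1]]]
[[[-1.39, -0.43, 0.13, 0.0, 0.023, 0.0, 1], [-1.39, -0.43, 0.1, 0.0, 0.023, 0.0, 1], [-1.39, -0.43, 0.06, 0.0, 0.023, 0.0, 1], [-1.39, -0.43, 0.03, 0.0, 0.023, 0.0, 1], [-1.39, -0.43, -0.01, 0.0, 0.023, 0.0, 1]]]
[[[-1.39, -0.43, -0.04, 0.0, 0.023, 0.0, 1], [-1.39, -0.43, -0.07, 0.0, 0.023, 0.0, 1], [-1.39, -0.43, -0.11, 0.0, 0.023, 0.0, 1], [-1.39, -0.43, -0.14, 0.0, 0.023, 0.0, 1], [-1.38, -0.43, -0.17, 0.0, 0.023, 0.0, 1]]]
[[[-1.38, -0.43, -0.21, 0.0, 0.023, 0.0, 1], [-1.37, -0.43, -0.24, 0.0, 0.023, 0.0, 1], [0.09, -0.14, 1.02, 0.0, 0.096, 0.0, 1], [-0.01, -0.14, 1.02, 0.0, 0.096, 0.0, 1], [-0.12, -0.14, 1.01, 0.0, 0.096, 0.0, 1]]]
[[[-0.22, -0.14, 1.0, 0.0, 0.096, 0.0, 1], [-0.32, -0.14, 0.97, 0.0, 0.096, 0.0, 1], [-0.41, -0.14, 0.93, 0.0, 0.096, 0.0, 1], [-0.5, -0.14, 0.89, 0.0, 0.096, 0.0, 1]]]
[ 420.5        -386.50704156   62.5       ]
```

Emit:
{"fn": "arm_command", "kwargs": {
  "plan": [
    [[0, 0, 0, -0.012, -0.01, -0.131, 1], [0, 0, 0, -0.012, -0.01, -0.131, 1], [0, 0, 0, -0.012, -0.01, -0.131, 1], [0, 0, 0, -0.012, -0.01, -0.131, 1], [0, 0, 0, -0.012, -0.01, -0.131, 1]]
  ]
}}

```text
time_s: 11.25
ee_pos: [726.3, 203.4, 227.5]
tcp_rot: [-2.76, -1.313, 0.009]
wrist_force: [-0.6, -0.2, 0.3]
finger_gap: 87.8
grasp_force: 0.0
```

Emit:
{"fn": "arm_command", "kwargs": {
  "plan": [
    [[0, 0, 0, -0.012, -0.01, -0.131, 1], [0, 0, 0, -0.012, -0.01, -0.131, 1], [0, 0, 0, -0.012, -0.01, -0.131, 1], [0, 0, 0, -0.012, -0.01, -0.131, 1], [0, 0, 0, -0.012, -0.01, -0.131, 1]]
  ]
}}

```text
time_s: 11.75
ee_pos: [726.2, 203.6, 227.5]
tcp_rot: [-2.214, -2.223, -0.005]
wrist_force: [0.0, -0.1, -0.8]
finger_gap: 87.8
grasp_force: 0.0
```

```bash
python3 - <<'E'
from pl import *
p,M=now();print(p,M.round(3),manip.state()["joint_positions"])
E
```

```text
[726.22334988 203.6364949  227.54233324] [[-0.004  1.    -0.001]
 [ 1.     0.004  0.005]
 [ 0.005 -0.001 -1.   ]] [-0.01142855  0.69402068 -0.61836021  1.13738481  0.37967347  1.41764791
 -0.56802015]
```

Now I travel back, then right, to above the tin.

Emit:
{"fn": "arm_command", "kwargs": {
  "plan": [
    [[-0.95, -1, 0, 0, 0, 0, 1], [-0.95, -1, 0, 0, 0, 0, 1], [-0.95, -1, 0, 0, 0, 0, 1], [-0.95, -1, 0, 0, 0, 0, 1], [-0.95, -1, 0, 0, 0, 0, 1]]
  ]
}}

```text
time_s: 12.25
ee_pos: [625.1, 107.9, 227.2]
tcp_rot: [-2.221, -2.216, -0.006]
wrist_force: [-0.1, 0.4, 1.1]
finger_gap: 87.6
grasp_force: 0.0
```

Emit:
{"fn": "arm_command", "kwargs": {
  "plan": [
    [[-0.95, -1, 0, 0, 0, 0, 1], [-0.95, -1, 0, 0, 0, 0, 1], [-0.95, -1, 0, 0, 0, 0, 1], [-0.95, -1, 0, 0, 0, 0, 1], [-0.95, -1, 0, 0, 0, 0, 1]]
  ]
}}

```text
time_s: 12.75
ee_pos: [524.8, 13.2, 226.8]
tcp_rot: [-2.221, -2.216, -0.006]
wrist_force: [0.8, -0.6, 1.0]
finger_gap: 88.0
grasp_force: 0.0
```

Emit:
{"fn": "arm_command", "kwargs": {
  "plan": [
    [[-0.95, -1, 0, 0, 0, 0, 1], [-0.95, -1, 0, 0, 0, 0, 1], [-0.95, -1, 0, 0, 0, 0, 1], [-0.95, -1, 0, 0, 0, 0, 1], [-0.95, -1, 0, 0, 0, 0, 1]]
  ]
}}

```text
time_s: 13.25
ee_pos: [424.6, -81.5, 226.4]
tcp_rot: [-2.221, -2.216, -0.006]
wrist_force: [-0.0, -0.1, 0.9]
finger_gap: 88.3
grasp_force: 0.0
```

Emit:
{"fn": "arm_command", "kwargs": {
  "plan": [
    [[-1, 0, 0, 0, 0, 0, 1], [-1, 0, 0, 0, 0, 0, 1], [-1, 0, 0, 0, 0, 0, 1], [-1, 0, 0, 0, 0, 0, 1], [-1, 0, 0, 0, 0, 0, 1]]
  ]
}}

```text
time_s: 13.75
ee_pos: [425.1, -181.5, 225.8]
tcp_rot: [-2.221, -2.216, -0.006]
wrist_force: [-0.1, -0.2, -0.1]
finger_gap: 87.8
grasp_force: 0.0
```

Emit:
{"fn": "arm_command", "kwargs": {
  "plan": [
    [[-1, 0, 0, 0, 0, 0, 1], [-1, 0, 0, 0, 0, 0, 1], [-1, 0, 0, 0, 0, 0, 1], [-1, 0, 0, 0, 0, 0, 1], [-1, 0, 0, 0, 0, 0, 1]]
  ]
}}

```text
time_s: 14.25
ee_pos: [425.0, -281.5, 225.2]
tcp_rot: [-2.22, -2.216, -0.006]
wrist_force: [0.5, -0.2, -0.1]
finger_gap: 87.8
grasp_force: 0.0
```

```bash
python3 - <<'E'
from pl import *
p,M=now();print(p,M.round(3),manip.state()["joint_positions"].round(2))
im=manip.capture("wrist");cv2.imwrite("pics/w7.png",im)
u,v=proj("wrist",(418,-350,72)).astype(int);print(u,v)
h=cv2.cvtColor(im,cv2.COLOR_BGR2HSV);m=((h[...,0]>18)&(h[...,0]<25)&(h[...,1]>90)&(h[...,1]<135)).astype(np.uint8)
k,l,st,c=cv2.connectedComponentsWithStats(m)
for i in range(1,k):
    if st[i,4]>80: print(st[i],c[i].round(1),onz("wrist",*c[i],72).round(1))
E
```

```text
[ 424.99535826 -281.50923911  225.17450351] [[ 0.002  1.    -0.001]
 [ 1.    -0.002  0.006]
 [ 0.006 -0.001 -1.   ]] [ 0.92  0.23 -0.5   1.79  0.11  1.15  0.38]
312 235
[316   0  25  78 979] [330.6  31.4] [ 439.  -128.1   72. ]
[291  21  24  19 109] [302.2  32. ] [ 410.3 -128.5   72. ]
[293 184  15  16  85] [300.8 192. ] [ 405.6 -295.6   72. ]
[287 219  47  44 675] [309.8 240.3] [ 415.1 -355.8   72. ]
[474 306  35  54 309] [500.3 330.4] [ 671.3 -490.    72. ]
[128 322   6  27  85] [129.8 334.8] [ 167.8 -494.6   72. ]
[485 372  99  11 154] [534.1 374.6] [ 735.9 -568.7   72. ]
[475 390  90   6 129] [518.6 393.3] [ 719.9 -603.2   72. ]
```

```bash
python3 - <<'E'
from pl import *
p,M=now();N=tilt(90,60)
rows(p,M,[((416,-428,172),N,10),((416,-387.5,62.5),N,6)],1)
E
```

```text
rot/row 6.0 max 0.76
rot/row 0.1 max 0.75
[[[-0.72, -0.04, 0.26, 0.0, 0.1, -0.001, 1], [-0.74, -0.04, 0.19, 0.0, 0.1, -0.001, 1], [-0.75, -0.04, 0.11, 0.0, 0.1, -0.001, 1], [-0.76, -0.04, 0.03, 0.0, 0.1, -0.001, 1], [-0.76, -0.04, -0.05, 0.0, 0.1, -0.001, 1]]]
[[[-0.75, -0.04, -0.13, 0.0, 0.1, -0.001, 1], [-0.73, -0.04, -0.21, 0.0, 0.1, -0.001, 1], [-0.71, -0.04, -0.28, 0.0, 0.1, -0.001, 1], [-0.67, -0.04, -0.36, 0.0, 0.1, -0.001, 1], [-0.63, -0.04, -0.42, 0.0, 0.1, -0.001, 1]]]
[[[-0.62, -0.01, 0.74, -0.0, -0.001, 0.001, 1], [-0.62, -0.0, 0.74, -0.0, -0.001, 0.001, 1], [-0.62, -0.0, 0.74, -0.0, -0.001, 0.001, 1], [-0.62, -0.0, 0.75, -0.0, -0.001, 0.001, 1], [-0.62, -0.0, 0.75, -0.0, -0.001, 0.001, 1]]]
[[[-0.62, -0.0, 0.75, -0.0, -0.001, 0.001, 1]]]
```

Emit:
{"fn": "arm_command", "kwargs": {
  "plan": [
    [[-0.72, -0.04, 0.26, 0, 0.1, 0, 1], [-0.74, -0.04, 0.19, 0, 0.1, 0, 1], [-0.75, -0.04, 0.11, 0, 0.1, 0, 1], [-0.76, -0.04, 0.03, 0, 0.1, 0, 1], [-0.76, -0.04, -0.05, 0, 0.1, 0, 1]]
  ]
}}

```text
time_s: 14.8
ee_pos: [421.3, -352.9, 198.9]
tcp_rot: [-1.924, -1.919, -0.526]
wrist_force: [0.9, -0.5, 0.2]
finger_gap: 87.9
grasp_force: 0.0
```

Emit:
{"fn": "arm_command", "kwargs": {
  "plan": [
    [[-0.75, -0.04, -0.13, 0, 0.1, 0, 1], [-0.73, -0.04, -0.21, 0, 0.1, 0, 1], [-0.71, -0.04, -0.28, 0, 0.1, 0, 1], [-0.67, -0.04, -0.36, 0, 0.1, 0, 1], [-0.63, -0.04, -0.42, 0, 0.1, 0, 1]]
  ]
}}

```text
time_s: 15.3
ee_pos: [420.6, -411.6, 173.8]
tcp_rot: [-1.675, -1.649, -0.881]
wrist_force: [1.7, 2.0, -1.9]
finger_gap: 87.6
grasp_force: 0.0
```

```bash
python3 - <<'E'
from pl import *
p,M=now();print(p,M.round(3),manip.state()["joint_positions"].round(2))
E
```

```text
[ 420.62384662 -411.62332979  173.83300654] [[-0.003  0.999  0.035]
 [ 0.585 -0.027  0.81 ]
 [ 0.811  0.023 -0.585]] [ 1.38  1.08 -0.87  1.06 -0.01  1.84  0.6 ]
```

```bash
python3 - <<'E'
from pl import *
p,M=now();g=np.array([416,-352,42.])
print(M.T@(g+49*M[:,2]-90*M[:,2]-p)/20)
E
```

```text
[-3.60036977 -0.46084851  4.21223712]
```

Emit:
{"fn": "arm_command", "kwargs": {
  "plan": [
    [[-0.72, -0.09, 0.84, 0, 0, 0, 1], [-0.72, -0.09, 0.84, 0, 0, 0, 1], [-0.72, -0.09, 0.84, 0, 0, 0, 1], [-0.72, -0.09, 0.84, 0, 0, 0, 1], [-0.72, -0.09, 0.84, 0, 0, 0, 1]]
  ]
}}

```text
time_s: 15.8
ee_pos: [416.0, -386.2, 69.3]
tcp_rot: [-1.678, -1.657, -0.882]
wrist_force: [0.7, 0.1, -0.5]
finger_gap: 87.6
grasp_force: 0.0
```

```bash
python3 - <<'E'
from pl import *
p,M=now();print(p,M.round(3),manip.state()["joint_positions"].round(2));g=np.array([416,-352,42.])
print("to go",M.T@(g+49*M[:,2]-p)/20)
im=manip.capture("wrist");cv2.imwrite("pics/w8.png",im);b=manip.capture("side")
o=np.zeros((600,640,3),np.uint8);o[:400]=im;o[400:,:400]=cv2.resize(b[165:235,220:360],(400,200),interpolation=cv2.INTER_CUBIC);cv2.imwrite("pics/z4.png",o)
print(proj("wrist",(416,-352,72)),proj("wrist",(416,-352,0)))
E
```

```text
[ 416.0284484  -386.22210861   69.30623132] [[-0.007  0.999  0.039]
 [ 0.59  -0.027  0.807]
 [ 0.808  0.028 -0.589]] [ 1.39  1.15 -0.84  1.19  0.04  1.67  0.66]
to go [-0.09349193 -0.08631438  4.63535319]
[317.40827013 191.32083135] [315.40459011 241.87988032]
```

View pics/z4.png

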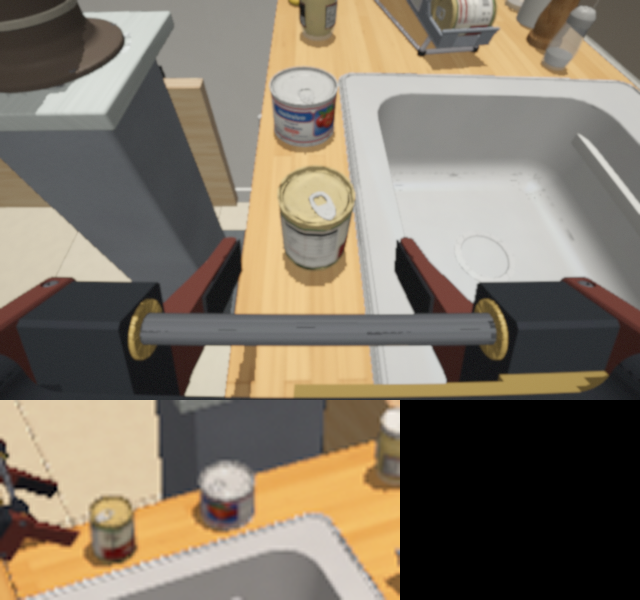

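The tall tin is between the open fingers. Its lid is at (316,192), against a projected (317,191), and the squat tin stands clear beyond it at (304,100). I advance and grip.

Emit:
{"fn": "arm_command", "kwargs": {
  "plan": [
    [[0, 0, 0.93, 0, 0, 0, 1], [0, 0, 0.93, 0, 0, 0, 1], [-0.05, -0.05, 0.93, 0, 0, 0, 1], [-0.05, -0.05, 0.93, 0, 0, 0, 1], [0, 0, 0.9, 0, 0, 0, 1]]
  ]
}}

```text
time_s: 16.4
ee_pos: [418.1, -313.2, 15.0]
tcp_rot: [-1.679, -1.658, -0.882]
wrist_force: [0.5, 0.2, -0.5]
finger_gap: 87.9
grasp_force: 0.0
```

Emit:
{"fn": "arm_command", "kwargs": {
  "plan": [
    [[0, 0, 0, 0, 0, 0, 0], [0, 0, 0, 0, 0, 0, 0], [0, 0, 0, 0, 0, 0, 0], [0, 0, 0, 0, 0, 0, 0], [0, 0, 0, 0, 0, 0, 0]]
  ],
  "grip_force": 20
}}

```text
time_s: 16.9
ee_pos: [417.9, -314.1, 15.1]
tcp_rot: [-1.679, -1.658, -0.882]
wrist_force: [-1.1, -3.1, 3.7]
finger_gap: 57.2
grasp_force: 19.9
```

```bash
python3 - <<'E'
from pl import *
p,M=now();s=manip.state();print(p,M.round(3),s["joint_positions"].round(2),s["finger_gap"],s["grasp_force"],s["wrist_force"])
im=manip.capture("wrist");cv2.imwrite("pics/w9.png",im)
h=cv2.cvtColor(im,cv2.COLOR_BGR2HSV);m=((h[...,0]>18)&(h[...,0]<25)&(h[...,1]>80)&(h[...,1]<140)).astype(np.uint8)[100:300,200:440]
k,l,st,c=cv2.connectedComponentsWithStats(m)
for i in range(1,k):
    if st[i,4]>80: print(st[i]+[200,100,0,0,0],onz("wrist",*(c[i]+[200,100]),72).round(1))
E
```

```text
[ 417.9253158  -314.0711955    15.11845186] [[-0.007  0.999  0.039]
 [ 0.591 -0.027  0.806]
 [ 0.807  0.029 -0.59 ]] [ 1.4   1.16 -0.84  1.39  0.05  1.47  0.66] 57.23354655204518 19.87734228372574 [-1.05612068 -3.10669503  3.74528628]
[ 253  108  129  192 4805] [ 415.6 -339.    72. ]
[200 162  18  14 101] [ 358.5 -307.6   72. ]
```

The tin is gripped: gap 57.2 mm, 20 N. I'll plan the lift and the transfer to the bay.

```bash
cat > goal.py <<'E'
from pl import *
ux=az(11.3);S=R.from_rotvec(ux*np.radians(9)).as_matrix()
def goal(g):
    N=tilt(11.3,g);N[:,0]*=-1;N[:,1]*=-1;return S@N
C=np.array([609.2,204.8,95.8])
Mg=np.array([[-.007,.999,.039],[.591,-.027,.806],[.807,.029,-.59]])
ct=Mg.T@(np.array([416,-352,36.])-np.array([417.9,-314.1,15.1]))
E
python3 - <<'E'
from goal import *
p,M=now();print("centre in tool",ct.round(1))
N=goal(30);b=N@(Mg.T@-U);print("b",b.round(3),"total rot",np.degrees(R.from_matrix(M.T@N).magnitude()),"axis tool",R.from_matrix(M.T@N).as_rotvec().round(3))
print("lift tool",(M.T@U).round(3))
print("final TCP",(C+[0,0,8]-N@ct).round(1))
E
```

```text
centre in tool [ -5.5  -0.3 -43. ]
b [ 0.977  0.183 -0.111] total rot 118.4636833625652 axis tool [ 0.293 -0.87  -1.853]
lift tool [ 0.807  0.029 -0.59 ]
final TCP [624.3 214.5  64.4]
```

Emit:
{"fn": "arm_command", "kwargs": {
  "plan": [
    [[0.4, 0.01, -0.3, 0, 0, 0, 0], [0.8, 0.03, -0.6, 0, 0, 0, 0], [0.8, 0.03, -0.6, 0, 0, 0, 0], [0.8, 0.03, -0.6, 0, 0, 0, 0], [0.8, 0.03, -0.6, 0, 0, 0, 0]]
  ]
}}

```text
time_s: 17.45
ee_pos: [417.9, -314.4, 107.0]
tcp_rot: [-1.678, -1.659, -0.882]
wrist_force: [0.1, -0.1, -1.6]
finger_gap: 56.9
grasp_force: 19.8
```

Emit:
{"fn": "arm_command", "kwargs": {
  "plan": [
    [[0.8, 0.03, -0.6, 0, 0, 0, 0], [0.8, 0.03, -0.6, 0, 0, 0, 0], [0.8, 0.03, -0.6, 0, 0, 0, 0], [0.8, 0.03, -0.6, 0, 0, 0, 0], [0.8, 0.03, -0.6, 0, 0, 0, 0]]
  ]
}}

```text
time_s: 17.95
ee_pos: [417.8, -315.6, 206.3]
tcp_rot: [-1.678, -1.658, -0.882]
wrist_force: [0.9, -0.3, -2.8]
finger_gap: 57.1
grasp_force: 19.8
```

```bash
python3 - <<'E'
from goal import *
p,M=now();s=manip.state();print(p,M.round(3),s["finger_gap"],s["grasp_force"],s["wrist_force"],s["joint_positions"].round(2))
E
```

```text
[ 417.75796654 -315.56787535  206.27931899] [[-0.008  0.999  0.038]
 [ 0.59  -0.026  0.807]
 [ 0.807  0.029 -0.589]] 57.14160542145608 19.84804540872574 [ 0.85761037 -0.28751511 -2.82554655] [ 1.44  0.94 -0.94  1.33 -0.08  1.68  0.55]
```

```bash
python3 - <<'E'
from goal import *
p,M=now();N=goal(30)
H=M@R.from_rotvec(R.from_matrix(M.T@N).as_rotvec()*.55).as_matrix()
rows(p,M,[((530,-30,240),H,15),((617,213,205),N,15)],0)
E
```

```text
rot/row 4.3 max 0.92
rot/row 3.5 max 0.75
[[[0.65, 0.35, 0.72, 0.01, -0.031, -0.065, 0], [0.65, 0.4, 0.69, 0.01, -0.031, -0.065, 0], [0.64, 0.45, 0.67, 0.01, -0.031, -0.065, 0], [0.63, 0.5, 0.64, 0.01, -0.031, -0.065, 0], [0.61, 0.55, 0.61, 0.01, -0.031, -0.065, 0]]]
[[[0.59, 0.6, 0.59, 0.01, -0.031, -0.065, 0], [0.57, 0.65, 0.56, 0.01, -0.031, -0.065, 0], [0.54, 0.69, 0.54, 0.01, -0.031, -0.065, 0], [0.51, 0.73, 0.51, 0.01, -0.031, -0.065, 0], [0.48, 0.77, 0.49, 0.01, -0.031, -0.065, 0]]]
[[[0.44, 0.81, 0.47, 0.01, -0.031, -0.065, 0], [0.4, 0.84, 0.44, 0.01, -0.031, -0.065, 0], [0.35, 0.87, 0.42, 0.01, -0.031, -0.065, 0], [0.31, 0.9, 0.4, 0.01, -0.031, -0.065, 0], [0.26, 0.92, 0.39, 0.01, -0.031, -0.065, 0]]]
[[[0.17, 0.69, 0.5, 0.008, -0.024, -0.053, 0], [0.14, 0.7, 0.49, 0.008, -0.024, -0.053, 0], [0.12, 0.71, 0.48, 0.008, -0.024, -0.053, 0], [0.09, 0.72, 0.47, 0.008, -0.024, -0.053, 0], [0.06, 0.73, 0.46, 0.008, -0.024, -0.053, 0]]]
[[[0.03, 0.74, 0.46, 0.008, -0.024, -0.053, 0], [-0.0, 0.74, 0.45, 0.008, -0.024, -0.053, 0], [-0.03, 0.75, 0.44, 0.008, -0.024, -0.053, 0], [-0.06, 0.75, 0.44, 0.008, -0.024, -0.053, 0], [-0.09, 0.75, 0.43, 0.008, -0.024, -0.053, 0]]]
[[[-0.12, 0.74, 0.43, 0.008, -0.024, -0.053, 0], [-0.15, 0.74, 0.43, 0.008, -0.024, -0.053, 0], [-0.18, 0.73, 0.43, 0.008, -0.024, -0.053, 0], [-0.21, 0.73, 0.42, 0.008, -0.024, -0.053, 0], [-0.24, 0.72, 0.42, 0.008, -0.024, -0.053, 0]]]
```

Emit:
{"fn": "arm_command", "kwargs": {
  "plan": [
    [[0.65, 0.35, 0.72, 0.01, -0.031, -0.065, 0], [0.65, 0.4, 0.69, 0.01, -0.031, -0.065, 0], [0.64, 0.45, 0.67, 0.01, -0.031, -0.065, 0], [0.63, 0.5, 0.64, 0.01, -0.031, -0.065, 0], [0.61, 0.55, 0.61, 0.01, -0.031, -0.065, 0]]
  ]
}}

```text
time_s: 18.45
ee_pos: [455.1, -219.4, 216.7]
tcp_rot: [-1.486, -2.104, -0.866]
wrist_force: [1.0, 0.4, -1.8]
finger_gap: 57.1
grasp_force: 19.8
```

Emit:
{"fn": "arm_command", "kwargs": {
  "plan": [
    [[0.59, 0.6, 0.59, 0.01, -0.031, -0.065, 0], [0.57, 0.65, 0.56, 0.01, -0.031, -0.065, 0], [0.54, 0.69, 0.54, 0.01, -0.031, -0.065, 0], [0.51, 0.73, 0.51, 0.01, -0.031, -0.065, 0], [0.48, 0.77, 0.49, 0.01, -0.031, -0.065, 0]]
  ]
}}

```text
time_s: 18.95
ee_pos: [492.3, -124.1, 228.0]
tcp_rot: [-1.227, -2.529, -0.82]
wrist_force: [-0.1, 0.5, -2.1]
finger_gap: 57.4
grasp_force: 19.8
```

Emit:
{"fn": "arm_command", "kwargs": {
  "plan": [
    [[0.44, 0.81, 0.47, 0.01, -0.031, -0.065, 0], [0.4, 0.84, 0.44, 0.01, -0.031, -0.065, 0], [0.35, 0.87, 0.42, 0.01, -0.031, -0.065, 0], [0.31, 0.9, 0.4, 0.01, -0.031, -0.065, 0], [0.26, 0.92, 0.39, 0.01, -0.031, -0.065, 0]]
  ]
}}

```text
time_s: 19.45
ee_pos: [529.4, -28.5, 239.3]
tcp_rot: [0.891, 2.919, 0.739]
wrist_force: [-0.2, -0.8, -1.9]
finger_gap: 57.1
grasp_force: 19.8
```

```bash
python3 - <<'E'
from goal import *
p,M=now();s=manip.state();print(p,M.round(3),s["finger_gap"],s["grasp_force"],s["joint_positions"].round(2))
N=goal(30);rows(p,M,[((617,213,205),N,15)],0)
E
```

```text
[529.42618107 -28.52370773 239.33531462] [[-0.839  0.527  0.135]
 [ 0.528  0.728  0.437]
 [ 0.132  0.438 -0.889]] 57.06533756098576 19.846827685832977 [ 1.28  0.57 -1.36  1.79  0.12  1.06  0.93]
rot/row 3.5 max 0.74
[[[0.16, 0.69, 0.49, 0.008, -0.024, -0.053, 0], [0.14, 0.7, 0.48, 0.008, -0.024, -0.053, 0], [0.11, 0.71, 0.47, 0.008, -0.024, -0.053, 0], [0.08, 0.72, 0.47, 0.008, -0.024, -0.053, 0], [0.05, 0.73, 0.46, 0.008, -0.024, -0.053, 0]]]
[[[0.02, 0.74, 0.45, 0.008, -0.024, -0.053, 0], [-0.0, 0.74, 0.44, 0.008, -0.024, -0.053, 0], [-0.03, 0.74, 0.44, 0.008, -0.024, -0.053, 0], [-0.07, 0.74, 0.43, 0.008, -0.024, -0.053, 0], [-0.1, 0.74, 0.43, 0.008, -0.024, -0.053, 0]]]
[[[-0.13, 0.74, 0.43, 0.008, -0.024, -0.053, 0], [-0.16, 0.74, 0.42, 0.008, -0.024, -0.053, 0], [-0.19, 0.73, 0.42, 0.008, -0.024, -0.053, 0], [-0.22, 0.72, 0.42, 0.008, -0.024, -0.053, 0], [-0.25, 0.71, 0.42, 0.008, -0.024, -0.053, 0]]]
```

Emit:
{"fn": "arm_command", "kwargs": {
  "plan": [
    [[0.16, 0.69, 0.49, 0.008, -0.024, -0.053, 0], [0.14, 0.7, 0.48, 0.008, -0.024, -0.053, 0], [0.11, 0.71, 0.47, 0.008, -0.024, -0.053, 0], [0.08, 0.72, 0.47, 0.008, -0.024, -0.053, 0], [0.05, 0.73, 0.46, 0.008, -0.024, -0.053, 0]]
  ]
}}

```text
time_s: 19.95
ee_pos: [558.6, 51.5, 227.6]
tcp_rot: [0.497, 2.871, 0.582]
wrist_force: [0.1, 0.2, -2.0]
finger_gap: 56.9
grasp_force: 19.8
```

Emit:
{"fn": "arm_command", "kwargs": {
  "plan": [
    [[0.02, 0.74, 0.45, 0.008, -0.024, -0.053, 0], [0, 0.74, 0.44, 0.008, -0.024, -0.053, 0], [-0.03, 0.74, 0.44, 0.008, -0.024, -0.053, 0], [-0.07, 0.74, 0.43, 0.008, -0.024, -0.053, 0], [-0.1, 0.74, 0.43, 0.008, -0.024, -0.053, 0]]
  ]
}}

```text
time_s: 20.45
ee_pos: [587.9, 131.5, 216.3]
tcp_rot: [0.131, 2.768, 0.429]
wrist_force: [0.6, -0.4, -2.2]
finger_gap: 57.3
grasp_force: 19.8
```

```bash
python3 - <<'E'
from goal import *
p,M=now();s=manip.state();print(p,M.round(3),s["finger_gap"],s["joint_positions"].round(2))
N=goal(30);rows(p,M,[((617,213,205),N,6)],0)
E
```

```text
[587.8574034  131.54463958 216.27431918] [[-0.939  0.039  0.341]
 [ 0.14   0.95   0.278]
 [-0.313  0.309 -0.898]] 57.3403015005462 [ 0.91  0.42 -1.32  1.95  0.39  0.67  0.92]
rot/row 3.0 max 0.63
[[[-0.1, 0.63, 0.36, 0.007, -0.021, -0.044, 0], [-0.12, 0.62, 0.35, 0.007, -0.021, -0.044, 0], [-0.15, 0.62, 0.35, 0.007, -0.021, -0.044, 0], [-0.17, 0.61, 0.35, 0.007, -0.021, -0.044, 0], [-0.19, 0.61, 0.35, 0.007, -0.021, -0.044, 0]]]
[[[-0.21, 0.6, 0.35, 0.007, -0.021, -0.044, 0]]]
```

Emit:
{"fn": "arm_command", "kwargs": {
  "plan": [
    [[-0.1, 0.63, 0.36, 0.007, -0.021, -0.044, 0], [-0.12, 0.62, 0.35, 0.007, -0.021, -0.044, 0], [-0.15, 0.62, 0.35, 0.007, -0.021, -0.044, 0], [-0.17, 0.61, 0.35, 0.007, -0.021, -0.044, 0], [-0.19, 0.61, 0.35, 0.007, -0.021, -0.044, 0]]
  ]
}}

```text
time_s: 20.95
ee_pos: [612.3, 199.0, 207.1]
tcp_rot: [-0.149, 2.643, 0.301]
wrist_force: [0.3, -0.2, -2.5]
finger_gap: 56.8
grasp_force: 19.8
```

Emit:
{"fn": "arm_command", "kwargs": {
  "plan": [
    [[-0.21, 0.6, 0.35, 0.007, -0.021, -0.044, 0], [0, 0, 0, 0, 0, 0, 0]]
  ]
}}

```text
time_s: 21.15
ee_pos: [616.5, 214.6, 205.4]
tcp_rot: [-0.207, 2.614, 0.278]
wrist_force: [0.1, 0.3, -2.6]
finger_gap: 57.2
grasp_force: 19.8
```

```bash
python3 - <<'E'
from goal import *
p,M=now();s=manip.state();print(p,M.round(3),s["finger_gap"],s["joint_positions"].round(2))
b=M@(Mg.T@-U);print("b",b.round(3),"centre",p+M@ct)
N=goal(30);print("rot left",np.degrees(R.from_matrix(M.T@N).as_rotvec()).round(1))
im=manip.capture("wrist");cv2.imwrite("pics/w10.png",im);cv2.imwrite("pics/scene10.png",manip.capture("scene"));cv2.imwrite("pics/side10.png",manip.capture("side"))
# bay wall-top corner projections vs picture: near wall line x=-42 and far wall
c0=np.array([608.3,209.2,67.1]);n=S@U;uy=S@np.cross(U,ux)
for x in(-43.5,43.5):
    for y in(-70,0,70): print(x,y,proj("wrist",c0+ux*x+uy*y+34*n).round(),proj("side",c0+ux*x+uy*y+34*n).round(),proj("scene",c0+ux*x+uy*y+34*n).round())
E
```

```text
[616.45000396 214.60567305 205.44653932] [[-0.864 -0.197  0.463]
 [-0.095  0.968  0.234]
 [-0.494  0.158 -0.855]] 57.18595552895662 [ 0.55  0.35 -1.12  2.    0.67  0.51  0.76]
b [ 0.976  0.186 -0.11 ] centre [601.36499367 204.82334528 244.84451715]
rot left [0.2 0.  0.1]
-43.5 -70 [200.  87.] [395. 193.] [221. 220.]
-43.5 0 [290.  86.] [408. 184.] [199. 226.]
-43.5 70 [380.  86.] [422. 175.] [176. 233.]
43.5 -70 [224. 172.] [412. 206.] [213. 200.]
43.5 0 [296. 171.] [425. 197.] [192. 206.]
43.5 70 [367. 171.] [439. 187.] [170. 212.]
```

```bash
python3 - <<'E'
from goal import *
im=cv2.imread("pics/w10.png")
for c in(235,250,395):
    print(c,[(r,tuple(int(v) for v in im[r,c])) for r in range(66,190,4)])
N=goal(36);p,M=now();b=N@(Mg.T@-U);print("b",b.round(3))
t=C+[0,0,6]-N@ct;print(t)
rows(p,M,[(t+[0,0,60],N,5),(t+[0,0,12],N,3)],0)
E
```

```text
235 [(66, (110, 107, 104)), (70, (108, 105, 102)), (74, (118, 115, 111)), (78, (161, 157, 153)), (82, (106, 104, 102)), (86, (113, 110, 106)), (90, (112, 110, 106)), (94, (112, 108, 105)), (98, (111, 107, 104)), (102, (111, 108, 105)), (106, (110, 107, 103)), (110, (112, 109, 105)), (114, (110, 107, 104)), (118, (111, 107, 104)), (122, (111, 108, 105)), (126, (111, 107, 104)), (130, (112, 108, 105)), (134, (160, 157, 153)), (138, (179, 174, 171)), (142, (180, 177, 172)), (146, (126, 122, 119)), (150, (111, 107, 104)), (154, (112, 107, 104)), (158, (110, 108, 105)), (162, (113, 109, 106)), (166, (156, 152, 148)), (170, (183, 183, 184)), (174, (209, 211, 213)), (178, (212, 222, 219)), (182, (150, 158, 156)), (186, (150, 158, 156))]
250 [(66, (109, 106, 102)), (70, (111, 108, 105)), (74, (111, 108, 105)), (78, (118, 114, 110)), (82, (103, 100, 98)), (86, (111, 108, 105)), (90, (113, 109, 105)), (94, (112, 108, 104)), (98, (111, 109, 104)), (102, (111, 108, 104)), (106, (111, 109, 106)), (110, (113, 110, 106)), (114, (111, 108, 104)), (118, (110, 107, 103)), (122, (111, 107, 104)), (126,
[... 877 characters left out ...]
, (150, (132, 190, 229)), (154, (140, 187, 222)), (158, (173, 187, 196)), (162, (177, 187, 191)), (166, (154, 164, 167)), (170, (154, 163, 166)), (174, (126, 136, 139)), (178, (117, 127, 131)), (182, (117, 126, 131)), (186, (118, 128, 132))]
b [ 0.986  0.168 -0.007]
[628.36217343 214.96060002  64.31633095]
rot/row 1.2 max 0.75
rot/row 0.0 max 0.64
[[[0.3, -0.11, 0.75, 0.0, -0.02, -0.001, 0], [0.32, -0.11, 0.74, 0.0, -0.02, -0.001, 0], [0.33, -0.11, 0.74, 0.0, -0.02, -0.001, 0], [0.35, -0.11, 0.73, 0.0, -0.02, -0.001, 0], [0.36, -0.11, 0.72, 0.0, -0.02, -0.001, 0]]]
[[[0.47, -0.13, 0.64, 0.0, -0.0, 0.001, 0], [0.47, -0.13, 0.64, 0.0, -0.0, 0.001, 0], [0.47, -0.13, 0.64, 0.0, -0.0, 0.001, 0]]]
```

Emit:
{"fn": "arm_command", "kwargs": {
  "plan": [
    [[0.33, -0.11, 0.73, 0, -0.02, 0, 0], [0.35, -0.11, 0.72, 0, -0.02, 0, 0], [0.36, -0.11, 0.72, 0, -0.02, 0, 0], [0.38, -0.11, 0.71, 0, -0.02, 0, 0], [0.39, -0.11, 0.7, 0, -0.02, 0, 0]]
  ]
}}

```text
time_s: 21.8
ee_pos: [626.4, 212.0, 129.5]
tcp_rot: [-0.176, 2.517, 0.276]
wrist_force: [0.5, 0.4, -1.8]
finger_gap: 56.9
grasp_force: 19.8
```

```bash
python3 - <<'E'
from goal import *
p,M=now();s=manip.state();print(p,s["finger_gap"],s["joint_positions"].round(2),s["wrist_force"])
b=M@(Mg.T@-U);print("b",b.round(3),"centre",(p+M@ct).round(1),"target",C-4*ux)
t=C+[0,0,6]-4*ux-M@ct
print("to go",(M.T@(t-p)/20).round(2))
im=manip.capture("wrist");cv2.imwrite("pics/w11.png",im)
c0=np.array([608.3,209.2,67.1])-4*ux;n=S@U;uy=S@np.cross(U,ux)
for x in(-43.5,43.5):
    for y in(-45,): print(x,y,proj("wrist",c0+ux*x+uy*y+34*n).round())
for c in(220,230,240): 
    g=cv2.cvtColor(im,cv2.COLOR_BGR2GRAY)[:,c].astype(int);print(c,[(r,int(g[r+1]-g[r-1])) for r in range(2,260) if abs(g[r+1]-g[r-1])>25])
E
```

```text
[626.37207698 212.04620483 129.45820792] 56.88665988546969 [ 0.1   0.33 -0.58  2.17  1.32  0.18  0.06] [ 0.46548433  0.40205697 -1.8239447 ]
b [ 0.987  0.162 -0.012] centre [607.3 202.  167. ] target [605.27754137 204.01621542  95.8       ]
to go [ 1.96 -0.4   2.58]
-43.5 -45 [221. 130.]
43.5 -45 [249. 219.]
220 [(118, 27), (119, 33), (120, 26), (125, -35), (126, -45), (127, -29), (153, 33), (154, 28), (181, -33), (182, -41), (183, -26), (212, 27), (223, 34), (226, -48), (227, -54), (228, -29)]
230 [(2, 46), (3, 53), (4, 32), (18, -43), (19, -56), (20, -28), (41, 31), (42, 28), (45, -31), (46, -41), (47, -31), (118, 28), (119, 32), (125, -37), (126, -44), (127, -28), (159, 36), (160, 35), (182, -40), (183, -41), (212, 26), (226, -30), (227, -51), (228, -44)]
240 [(118, 29), (119, 30), (125, -40), (126, -45), (127, -26), (175, 35), (176, 50), (177, 33), (182, -39), (183, -44), (212, 27), (227, -50), (228, -56), (229, -29), (257, -28), (258, -38), (259, -43)]
```

```bash
python3 - <<'E'
from goal import *
c=manip.camera_info("wrist");K=np.array(c["camera_matrix"]);D=np.array(c["D"],float);H=np.array(c["hand_eye"])
def r(pos,M,u,v):
    B=np.eye(4);B[:3,:3]=M;B[:3,3]=pos;T=B@H;p=cv2.undistortPoints(np.array([[[u,v]]],float),K,D)[0,0];d=T[:3,:3]@np.array([p[0],-p[1],-1]);return T[:3,3],d
M1=np.array([[-.864,-.197,.463],[-.095,.968,.234],[-.494,.158,-.855]]);p1=np.array([616.45,214.6,205.45]);p2,M2=now()
n=S@U;F=np.array([608.3,209.2,67.1])
for nm,a,b in(("near",(235,78),(230,122.5)),("far",(235,167),(230,213)),("near in",(235,80.5),(230,126)),):
    o1,d1=r(p1,M1,*a);o2,d2=r(p2,M2,*b);q=lambda o:np.array([(o-F)@ux,(o-F)@n]);e=lambda d:np.array([d@ux,d@n])
    A=np.stack([e(d1),-e(d2)],1);t=np.linalg.solve(A,q(o2)-q(o1));print(nm,(q(o1)+t[0]*e(d1)).round(1))
    for h in(24,34): print("  at h",h,(q(o1)+e(d1)*((h-q(o1)[1])/e(d1)[1])).round(1),(q(o2)+e(d2)*((h-q(o2)[1])/e(d2)[1])).round(1))
im=manip.capture("wrist")
E
```

```text
near [-47.2  26.9]
  at h 24 [-45.9  24. ] [-45.  24.]
  at h 34 [-50.4  34. ] [-52.7  34. ]
far [47.  22.9]
  at h 24 [46. 24.] [45.4 24. ]
  at h 34 [37.7 34. ] [31.6 34. ]
near in [-45.8  28.3]
  at h 24 [-43.8  24. ] [-42.4  24. ]
  at h 34 [-48.5  34. ] [-50.3  34. ]
```

The walls triangulate to about ±46, centred on my original estimate, with the floor about 7 mm lower than assumed. That means the cover started slightly open. I'll correct for this and lower the tin.

```bash
sed -i 's/95.8\]/89.0]/' goal.py; python3 - <<'E'
from goal import *
p,M=now();print((M.T@(C+[0,0,6]-(p+M@ct))/20).round(2), (M.T@U).round(2))
E
```

```text
[ 1.97 -0.49  2.97] [-0.58  0.16 -0.8 ]
```

Emit:
{"fn": "arm_command", "kwargs": {
  "plan": [
    [[0.45, -0.1, 0.65, 0, 0, 0, 0], [0.45, -0.1, 0.65, 0, 0, 0, 0], [0.4, -0.1, 0.6, 0, 0, 0, 0], [0.4, -0.1, 0.6, 0, 0, 0, 0]]
  ]
}}

```text
time_s: 22.3
ee_pos: [629.5, 215.3, 72.5]
tcp_rot: [-0.178, 2.513, 0.276]
wrist_force: [-0.6, -0.5, -1.7]
finger_gap: 57.1
grasp_force: 19.8
```

Emit:
{"fn": "arm_command", "kwargs": {
  "plan": [
    [[0.2, -0.07, 0.34, 0, 0, 0, 0], [0, 0, 0, 0, 0, 0, 0]]
  ]
}}

```text
time_s: 22.5
ee_pos: [629.4, 214.3, 62.9]
tcp_rot: [-0.176, 2.516, 0.276]
wrist_force: [-0.4, -1.2, -3.4]
finger_gap: 57.2
grasp_force: 19.9
```

```bash
python3 - <<'E'
from goal import *
p,M=now();s=manip.state();print(p,s["finger_gap"],s["grasp_force"],s["joint_positions"].round(2),s["wrist_force"])
b=M@(Mg.T@-U);print("b",b.round(3),"centre",(p+M@ct).round(1),"C",C)
E
```

```text
[629.38091036 214.30733967  62.86320863] 57.15080030611006 19.877648055553436 [ 0.16  0.5  -0.67  2.2   2.    0.3  -0.57] [-0.44008748 -1.22685359 -3.43127289]
b [ 0.987  0.163 -0.012] centre [610.3 204.2 100.4] C [609.2 204.8  89. ]
```

Emit:
{"fn": "arm_command", "kwargs": {
  "plan": [
    [[0.09, -0.02, 0.12, 0, 0, 0, 0], [0.09, -0.02, 0.12, 0, 0, 0, 0], [0, 0, 0, 0, 0, 0, 0]]
  ]
}}

```text
time_s: 22.8
ee_pos: [629.0, 215.7, 57.7]
tcp_rot: [-0.18, 2.514, 0.276]
wrist_force: [0.5, 0.5, -1.7]
finger_gap: 56.9
grasp_force: 19.9
```

Emit:
{"fn": "arm_command", "kwargs": {
  "plan": [
    [[0.09, -0.02, 0.12, 0, 0, 0, 0], [0, 0, 0, 0, 0, 0, 0]]
  ]
}}

```text
time_s: 23.0
ee_pos: [630.1, 215.9, 56.0]
tcp_rot: [-0.18, 2.511, 0.275]
wrist_force: [-1.0, -2.2, 4.3]
finger_gap: 56.9
grasp_force: 19.9
```

```bash
python3 - <<'E'
from goal import *
p,M=now();s=manip.state();print(p,s["finger_gap"],s["grasp_force"],s["joint_positions"].round(2),s["wrist_force"],"centre",(p+M@ct).round(1))
E
```

```text
[630.08157423 215.90984101  55.97096469] 56.88234374996111 19.942757785320282 [ 0.17  0.52 -0.69  2.2   2.05  0.33 -0.6 ] [-1.04556045 -2.21284585  4.33557934] centre [610.9 205.8  93.5]
```

Contact with the bay floor: the vertical force went from -2 to +4 N. I release and lift away.

Emit:
{"fn": "arm_command", "kwargs": {
  "plan": [
    [[0, 0, 0, 0, 0, 0, 1], [0, 0, 0, 0, 0, 0, 1], [0, 0, 0, 0, 0, 0, 1], [0, 0, 0, 0, 0, 0, 1], [0, 0, 0, 0, 0, 0, 1]]
  ]
}}

```text
time_s: 23.5
ee_pos: [628.6, 216.1, 54.4]
tcp_rot: [-0.181, 2.515, 0.277]
wrist_force: [0.1, 0.3, 0.4]
finger_gap: 87.6
grasp_force: 0.1
```

Emit:
{"fn": "arm_command", "kwargs": {
  "plan": [
    [[-0.12, 0.03, -0.16, 0, 0, 0, 1], [-0.23, 0.06, -0.32, 0, 0, 0, 1], [-0.35, 0.1, -0.48, 0, 0, 0, 1], [-0.46, 0.12, -0.64, 0, 0, 0, 1], [-0.58, 0.16, -0.8, 0, 0, 0, 1]]
  ]
}}

```text
time_s: 24.0
ee_pos: [628.4, 215.8, 111.7]
tcp_rot: [-0.181, 2.516, 0.276]
wrist_force: [-0.2, 0.2, -1.1]
finger_gap: 88.1
grasp_force: 0.0
```

Emit:
{"fn": "arm_command", "kwargs": {
  "plan": [
    [[-0.58, 0.16, -0.8, 0, 0, 0, 1], [-0.58, 0.16, -0.8, 0, 0, 0, 1], [-0.58, 0.16, -0.8, 0, 0, 0, 1], [-0.58, 0.16, -0.8, 0, 0, 0, 1], [-0.58, 0.16, -0.8, 0, 0, 0, 1]]
  ]
}}

```text
time_s: 24.5
ee_pos: [629.1, 215.5, 201.2]
tcp_rot: [-0.18, 2.515, 0.272]
wrist_force: [0.1, -0.1, 0.1]
finger_gap: 87.6
grasp_force: 0.0
```

```bash
python3 - <<'E'
from goal import *
p,M=now();s=manip.state();print(p,s["finger_gap"],s["joint_positions"].round(2),s["wrist_force"])
w=manip.capture("wrist");cv2.imwrite("pics/w12.png",w);sd=manip.capture("side");cv2.imwrite("pics/side12.png",sd);a=cv2.imread("pics/side10.png")
sc=manip.capture("scene");cv2.imwrite("pics/scene12.png",sc)
n=S@U;uy=S@np.cross(U,ux);F=np.array([608.3,209.2,60.])
# expected: third tin centre in queue
# tins: stop y=-150, r 28.5 -> -121.5,-64.5,-7.5 along slope from origin; bay mid 87
q=F+uy*(-7.5-87)+29*n;e=F+29*n
for nm,P in(("queued3",q),("bay mid",e),("lidend bay",e-ux*36)):
    print(nm,P.round(),[ (c,proj(c,P).round()) for c in("wrist","side","scene")])
d=np.abs(sd.astype(int)-a).sum(2)[140:240,370:460];print(d.mean())
# wrist: mask of cream/gold near bay region
h=cv2.cvtColor(w,cv2.COLOR_BGR2HSV)
m=((h[...,0]<26)&(h[...,1]>60)).astype(np.uint8)
u,v=proj("wrist",e).astype(int)
if 20<v<380 and 20<u<620: print("bay mid colours",[tuple(int(x) for x in w[v,u+k]) for k in range(-60,61,15)])
E
```

```text
[629.05654298 215.50319404 201.15957686] 87.63053318133605 [ 0.35  0.27 -0.86  2.08  0.76  0.32  0.62] [ 0.10148102 -0.13967761  0.1367555 ]
queued3 [627. 113.  74.] [('wrist', array([179., 106.])), ('side', array([398., 205.])), ('scene', array([225., 210.]))]
bay mid [609. 205.  89.] [('wrist', array([291., 105.])), ('side', array([416., 192.])), ('scene', array([196., 218.]))]
lidend bay [574. 198.  89.] [('wrist', array([287.,  63.])), ('side', array([409., 187.])), ('scene', array([199., 226.]))]
20.271555555555555
bay mid colours [(178, 174, 170), (180, 175, 171), (178, 174, 170), (179, 175, 170), (179, 176, 171), (180, 176, 171), (179, 175, 171), (180, 175, 171), (182, 178, 174)]
```

```bash
python3 - <<'E'
from goal import *
w=cv2.imread("pics/w12.png");n=S@U;uy=S@np.cross(U,ux);F=np.array([608.3,209.2,60.])
for x in(-20,0,20):
  out=[]
  for y in range(-30,60,6):
    u,v=proj("wrist",F+ux*x+uy*(y-87)+40*n).astype(int)
    out.append((y,*[int(k) for k in w[v,u]]))
  print(x,out)
a=cv2.imread("pics/side10.png").astype(int);b=cv2.imread("pics/side12.png").astype(int)
# side: change under the roof
d=np.abs(a-b).sum(2);ys,xs=np.nonzero(d[185:230,370:412]>60);print(len(ys),(xs.min()+370,xs.max()+370,ys.min()+185,ys.max()+185) if len(ys) else "")
E
```

```text
-20 [(-30, 206, 211, 214), (-24, 207, 212, 215), (-18, 208, 213, 216), (-12, 98, 96, 92), (-6, 79, 115, 129), (0, 77, 111, 123), (6, 62, 91, 86), (12, 144, 162, 175), (18, 105, 112, 153), (24, 146, 154, 163), (30, 181, 177, 173), (36, 180, 176, 171), (42, 179, 175, 171), (48, 180, 176, 172), (54, 178, 174, 170)]
0 [(-30, 218, 220, 222), (-24, 218, 220, 222), (-18, 219, 219, 221), (-12, 96, 93, 91), (-6, 102, 109, 132), (0, 82, 88, 118), (6, 131, 138, 141), (12, 134, 141, 143), (18, 113, 118, 121), (24, 156, 165, 167), (30, 178, 173, 169), (36, 180, 176, 172), (42, 176, 172, 168), (48, 178, 174, 170), (54, 178, 173, 169)]
20 [(-30, 199, 198, 210), (-24, 202, 201, 212), (-18, 219, 219, 221), (-12, 159, 156, 153), (-6, 221, 230, 232), (0, 227, 236, 239), (6, 211, 218, 219), (12, 190, 197, 199), (18, 133, 139, 140), (24, 143, 151, 154), (30, 114, 111, 109), (36, 113, 111, 106), (42, 114, 111, 107), (48, 114, 111, 107), (54, 116, 112, 109)]
138 (np.int64(370), np.int64(411), np.int64(185), np.int64(212))
```

The tin has left mid-bay and shows from y≈-10 to about +25, which is its place behind the queue. Now I close the cover, regripping the knob with the tool half-turned.

```bash
python3 - <<'E'
from goal import *
p,M=now();N=goal(0);print(N.round(3))
rows(p,M,[((629,205,255),N,5),((725,205,245),N,5),((721.8,220.2,134.5),N,7)],0.6)
E
```

```text
[[-0.981 -0.194 -0.031]
 [-0.196  0.969  0.153]
 [ 0.     0.156 -0.988]]
rot/row 7.2 max 0.54
rot/row 0.0 max 0.94
rot/row 0.0 max 0.8
[[[-0.29, -0.01, -0.46, -0.001, 0.12, -0.001, 0.6], [-0.23, -0.01, -0.49, -0.001, 0.12, -0.001, 0.6], [-0.17, -0.01, -0.52, -0.001, 0.12, -0.001, 0.6], [-0.1, -0.01, -0.53, -0.001, 0.12, -0.001, 0.6], [-0.04, -0.01, -0.54, -0.001, 0.12, -0.001, 0.6]]]
[[[-0.94, -0.2, 0.07, 0.0, 0.0, 0.0, 0.6], [-0.94, -0.2, 0.07, 0.0, 0.0, 0.0, 0.6], [-0.94, -0.2, 0.07, 0.0, 0.0, 0.0, 0.6], [-0.94, -0.2, 0.07, 0.0, 0.0, 0.0, 0.6], [-0.94, -0.2, 0.07, 0.0, 0.0, 0.0, 0.6]]]
[[[-0.0, -0.01, 0.8, 0.0, 0.0, 0.0, 0.6], [-0.0, -0.01, 0.8, 0.0, 0.0, 0.0, 0.6], [-0.0, -0.01, 0.8, 0.0, 0.0, 0.0, 0.6], [-0.0, -0.01, 0.8, 0.0, 0.0, 0.0, 0.6], [-0.0, -0.01, 0.8, 0.0, 0.0, 0.0, 0.6]]]
[[[-0.0, -0.01, 0.8, 0.0, 0.0, 0.0, 0.6], [-0.0, -0.01, 0.8, 0.0, 0.0, 0.0, 0.6]]]
```

Emit:
{"fn": "arm_command", "kwargs": {
  "plan": [
    [[-0.29, -0.01, -0.46, 0, 0.12, 0, 0.6], [-0.23, -0.01, -0.49, 0, 0.12, 0, 0.6], [-0.17, -0.01, -0.52, 0, 0.12, 0, 0.6], [-0.1, -0.01, -0.53, 0, 0.12, 0, 0.6], [-0.04, -0.01, -0.54, 0, 0.12, 0, 0.6]]
  ]
}}

```text
time_s: 25.15
ee_pos: [629.2, 203.1, 250.7]
tcp_rot: [0.289, -3.115, -0.231]
wrist_force: [1.0, -0.4, 1.0]
finger_gap: 54.3
grasp_force: 0.0
```

Emit:
{"fn": "arm_command", "kwargs": {
  "plan": [
    [[-0.94, -0.2, 0.07, 0, 0, 0, 0.6], [-0.94, -0.2, 0.07, 0, 0, 0, 0.6], [-0.94, -0.2, 0.07, 0, 0, 0, 0.6], [-0.94, -0.2, 0.07, 0, 0, 0, 0.6], [-0.94, -0.2, 0.07, 0, 0, 0, 0.6]]
  ]
}}

```text
time_s: 25.65
ee_pos: [725.5, 203.3, 240.2]
tcp_rot: [0.291, -3.119, -0.23]
wrist_force: [-0.6, 0.8, -0.1]
finger_gap: 52.5
grasp_force: 0.0
```

```bash
python3 - <<'E'
from goal import *
p,M=now();s=manip.state();print(p,M.round(3),s["finger_gap"],s["joint_positions"].round(2),s["wrist_force"])
N=goal(0);print("rot err",np.degrees(R.from_matrix(M.T@N).as_rotvec()).round(1))
print("to go",(M.T@(np.array([720.8,225.2,101.9])-p)/20).round(2))
# knob in wrist view: expected place and orange blob
K=np.array([720.8,225.2,101.9])-46.5*N[:,2];print("knob",K,proj("wrist",K))
w=manip.capture("wrist");cv2.imwrite("pics/w13.png",w);h=cv2.cvtColor(w,cv2.COLOR_BGR2HSV);u,v=proj("wrist",K).astype(int)
m=((h[...,0]<16)&(h[...,1]>110)&(h[...,2]>40)).astype(np.uint8);k,l,st,c=cv2.connectedComponentsWithStats(m)
for i in range(1,k):
    if st[i,4]>100 and abs(c[i][0]-u)<80 and abs(c[i][1]-v)<80: print(st[i],c[i].round(1))
E
```

```text
[725.52094685 203.29626747 240.2409142 ] [[-0.983 -0.184 -0.015]
 [-0.184  0.972  0.145]
 [-0.013  0.145 -0.989]] 52.47230100986691 [ 0.21  0.77 -0.95  1.14  0.47  1.43  1.14] [-0.56522044  0.76414788 -0.14138376]
rot err [-0.6  0.8 -0.6]
to go [0.12 0.1  7.01]
knob [722.22535196 218.06681028 147.82750784] [319.93159745 194.25784086]
[308 180  25  24 480] [319.8 191.1]
```

The knob blob is at (320,191), against a predicted (320,194). Now I descend and grip.

Emit:
{"fn": "arm_command", "kwargs": {
  "plan": [
    [[0.02, 0.02, 1, 0, 0.003, 0, 0.6], [0.02, 0.02, 1, 0, 0.003, 0, 0.6], [0.02, 0.02, 1, 0, 0.003, 0, 0.6], [0.02, 0.02, 1, 0, 0.003, 0, 0.6], [0.02, 0.02, 1, 0, 0, 0, 0.6]]
  ]
}}

```text
time_s: 26.2
ee_pos: [720.1, 219.9, 142.0]
tcp_rot: [0.293, -3.106, -0.231]
wrist_force: [0.5, -0.0, 0.4]
finger_gap: 52.9
grasp_force: 0.0
```

Emit:
{"fn": "arm_command", "kwargs": {
  "plan": [
    [[0.02, 0, 0.8, 0, 0, 0, 0.6], [0, 0, 0.6, 0, 0, 0, 0.6], [0, 0, 0.5, 0, 0, 0, 0.6], [0, 0, 0, 0, 0, 0, 0.6]]
  ]
}}

```text
time_s: 26.6
ee_pos: [718.4, 225.1, 104.9]
tcp_rot: [0.293, -3.105, -0.232]
wrist_force: [0.4, -0.3, 0.4]
finger_gap: 52.6
grasp_force: 0.0
```

Emit:
{"fn": "arm_command", "kwargs": {
  "plan": [
    [[0, 0, 0, 0, 0, 0, 0], [0, 0, 0, 0, 0, 0, 0], [0, 0, 0, 0, 0, 0, 0], [0, 0, 0, 0, 0, 0, 0], [0, 0, 0, 0, 0, 0, 0]]
  ],
  "grip_force": 10
}}

```text
time_s: 27.1
ee_pos: [719.9, 223.9, 106.8]
tcp_rot: [0.291, -3.108, -0.231]
wrist_force: [1.7, -2.1, 0.4]
finger_gap: 23.6
grasp_force: 10.0
```

```bash
python3 - <<'E'
from goal import *
p,M=now();s=manip.state();print(p,s["finger_gap"],s["grasp_force"],s["wrist_force"],"from old",(M.T@(np.array([720.8,225.2,101.9])-p)).round(1))
E
```

```text
[719.8761013  223.91391505 106.77226929] 23.628583928513102 10.000216509215534 [ 1.68036809 -2.0547486   0.43171399] from old [-1.1  0.4  5. ]
```

Emit:
{"fn": "arm_command", "kwargs": {
  "plan": [
    [[0.3, 0, -0.34, 0, 0, 0, 0], [0.34, 0, -0.31, 0, 0, 0, 0], [0.37, 0, -0.27, 0, 0, 0, 0], [0.4, 0, -0.22, 0, 0, 0, 0], [0.42, 0, -0.18, 0, 0, 0, 0]]
  ]
}}

```text
time_s: 27.6
ee_pos: [684.9, 212.8, 133.4]
tcp_rot: [0.29, -3.11, -0.231]
wrist_force: [3.1, -4.6, 1.4]
finger_gap: 23.9
grasp_force: 10.0
```

Emit:
{"fn": "arm_command", "kwargs": {
  "plan": [
    [[0.44, 0, -0.13, 0, 0, 0, 0], [0.45, 0, -0.08, 0, 0, 0, 0], [0.45, 0, -0.03, 0, 0, 0, 0], [0.45, 0, 0.02, 0, 0, 0, 0], [0.45, 0, 0.07, 0, 0, 0, 0]]
  ]
}}

```text
time_s: 28.1
ee_pos: [641.1, 203.4, 136.9]
tcp_rot: [0.29, -3.11, -0.229]
wrist_force: [1.0, -7.9, 7.6]
finger_gap: 23.3
grasp_force: 10.0
```

Emit:
{"fn": "arm_command", "kwargs": {
  "plan": [
    [[0.44, 0, 0.12, 0, 0, 0, 0], [0.42, 0, 0.17, 0, 0, 0, 0], [0.4, 0, 0.21, 0, 0, 0, 0], [0, 0, 0, 0, 0, 0, 0]]
  ]
}}

```text
time_s: 28.5
ee_pos: [613.3, 199.6, 125.6]
tcp_rot: [0.291, -3.105, -0.226]
wrist_force: [-4.3, -9.5, 6.9]
finger_gap: 23.5
grasp_force: 10.0
```

```bash
python3 - <<'E'
from goal import *
p,M=now();s=manip.state();print(p,s["finger_gap"],s["grasp_force"],(M.T@s["wrist_force"]).round(1),"to old start",(M.T@(np.array([604.1,200.1,112.9])-p)).round(1))
E
```

```text
[613.25123947 199.64233061 125.6005942 ] 23.519230545335528 10.000530076213181 [ 6.  -7.4 -8.1] to old start [ 8.9  0.3 12.9]
```

Emit:
{"fn": "arm_command", "kwargs": {
  "plan": [
    [[0.38, 0, 0.25, 0, 0, 0, 0], [0.33, 0, 0.3, 0, 0, 0, 0], [0, 0, 0, 0, 0, 0, 0]]
  ]
}}

```text
time_s: 28.8
ee_pos: [598.4, 198.6, 113.8]
tcp_rot: [0.291, -3.104, -0.226]
wrist_force: [-4.3, -7.3, 3.3]
finger_gap: 23.7
grasp_force: 10.0
```

Emit:
{"fn": "arm_command", "kwargs": {
  "plan": [
    [[0.2, 0, 0.2, 0, 0, 0, 0], [0.15, 0, 0.2, 0, 0, 0, 0], [0, 0, 0, 0, 0, 0, 0]]
  ]
}}

```text
time_s: 29.1
ee_pos: [596.1, 199.1, 108.1]
tcp_rot: [0.289, -3.112, -0.229]
wrist_force: [5.7, -7.0, 6.3]
finger_gap: 23.8
grasp_force: 10.0
```

```bash
python3 - <<'E'
from goal import *
p,M=now();s=manip.state();print(p,s["finger_gap"],s["grasp_force"],(M.T@s["wrist_force"]).round(1),"to old start",(M.T@(np.array([604.1,200.1,112.9])-p)).round(1))
E
```

```text
[596.08183496 199.0677767  108.09507765] 23.78322466624526 10.000482453033328 [-4.4 -6.9 -7.4] to old start [-8.1  0.2 -4.8]
```

Emit:
{"fn": "arm_command", "kwargs": {
  "plan": [
    [[0, 0, 0, 0, 0, 0, 0.6], [0, 0, 0, 0, 0, 0, 0.6], [0, 0, 0, 0, 0, 0, 0.6], [0, 0, -0.5, 0, 0, 0, 0.6], [0, 0, -1, 0, 0, 0, 0.6]]
  ]
}}

```text
time_s: 29.6
ee_pos: [593.0, 197.2, 135.8]
tcp_rot: [0.294, -3.104, -0.233]
wrist_force: [0.4, -0.2, 0.3]
finger_gap: 52.3
grasp_force: 0.0
```

Emit:
{"fn": "arm_command", "kwargs": {
  "plan": [
    [[0, 0, -1, 0, 0, 0, 0.6], [0, 0, 0, 0, 0, 0, 0], [0, 0, 0, 0, 0, 0, 0], [0, 0, 0, 0, 0, 0, 0], [0, 0, 0, 0, 0, 0, 0]]
  ]
}}

```text
time_s: 30.1
ee_pos: [594.2, 194.0, 155.2]
tcp_rot: [0.293, -3.105, -0.233]
wrist_force: [-0.1, -0.3, 0.2]
finger_gap: 24.4
grasp_force: 0.0
```

Emit:
{"fn": "arm_command", "kwargs": {
  "plan": [
    [[0, 0, 0, 0, 0, 0, 0], [0, 0, 0, 0, 0, 0, 0], [0, 0, 0.25, 0, 0, 0, 0], [0, 0, 0.25, 0, 0, 0, 0], [0, 0, 0, 0, 0, 0, 0]]
  ]
}}

```text
time_s: 30.6
ee_pos: [594.0, 195.3, 145.1]
tcp_rot: [0.293, -3.105, -0.232]
wrist_force: [0.4, 0.2, -0.2]
finger_gap: 0.9
grasp_force: 0.0
```

```bash
python3 - <<'E'
from goal import *
p,M=now();s=manip.state();print(p,s["finger_gap"],(M.T@s["wrist_force"]).round(1))
E
```

```text
[593.99503541 195.29726702 145.11358185] 0.9317875392317303 [-0.4  0.1  0.2]
```

Emit:
{"fn": "arm_command", "kwargs": {
  "plan": [
    [[-0.1, 0, 0.2, 0, 0, 0, 0], [0, 0, 0.2, 0, 0, 0, 0], [0, 0, 0, 0, 0, 0, 0]]
  ]
}}

```text
time_s: 30.9
ee_pos: [596.1, 196.9, 137.6]
tcp_rot: [0.293, -3.106, -0.233]
wrist_force: [-0.1, 0.5, 0.1]
finger_gap: 0.5
grasp_force: 0.0
```

Emit:
{"fn": "arm_command", "kwargs": {
  "plan": [
    [[0, 0, 0.15, 0, 0, 0, 0], [0, 0, 0, 0, 0, 0, 0]]
  ]
}}

```text
time_s: 31.1
ee_pos: [596.1, 197.5, 135.1]
tcp_rot: [0.293, -3.107, -0.233]
wrist_force: [-0.2, -0.6, -0.4]
finger_gap: 0.9
grasp_force: 0.0
```

Emit:
{"fn": "arm_command", "kwargs": {
  "plan": [
    [[0, 0, 0.15, 0, 0, 0, 0], [0, 0, 0, 0, 0, 0, 0]]
  ]
}}

```text
time_s: 31.3
ee_pos: [596.4, 197.7, 134.2]
tcp_rot: [0.292, -3.108, -0.232]
wrist_force: [-4.7, -4.0, 14.7]
finger_gap: 0.5
grasp_force: 6.8
```

Emit:
{"fn": "arm_command", "kwargs": {
  "plan": [
    [[0, 0, 0.1, 0, 0, 0, 0], [0, 0, 0, 0, 0, 0, 0], [0, 0, 0, 0, 0, 0, 0]]
  ]
}}

```text
time_s: 31.6
ee_pos: [596.5, 197.8, 133.8]
tcp_rot: [0.292, -3.109, -0.23]
wrist_force: [-9.8, -8.2, 26.6]
finger_gap: 0.2
grasp_force: 13.2
```

```bash
python3 - <<'E'
from goal import *
w=manip.capture("side");cv2.imwrite("pics/side14.png",w);manip.capture("scene")
p,M=now();print(p,manip.state()["wrist_force"])
E
```

```text
[596.55508878 197.80930642 133.87487724] [-9.22934806 -8.90703457 26.07147408]
```

The press is stiff at the stop (26 N without moving). I retreat and verify numerically.

Emit:
{"fn": "arm_command", "kwargs": {
  "plan": [
    [[0, 0, -0.3, 0, 0, 0, 0], [0, 0, -0.8, 0, 0, 0, 0], [0, 0, -1, 0, 0, 0, 0], [0, 0, -1, 0, 0, 0, 0], [0, 0, -1, 0, 0, 0, 0]]
  ]
}}

```text
time_s: 32.2
ee_pos: [598.3, 186.1, 212.9]
tcp_rot: [0.293, -3.107, -0.234]
wrist_force: [0.3, -1.0, -0.5]
finger_gap: 0.8
grasp_force: 0.0
```

Emit:
{"fn": "arm_command", "kwargs": {
  "plan": [
    [[1, -1, -1, 0, 0, 0, 0.5], [1, -1, -1, 0, 0, 0, 0.5], [1, -1, -0.5, 0, 0, 0, 0.5], [1, -1, 0, 0, 0, 0, 0.5], [1, -1, 0, 0, 0, 0, 0.5]]
  ]
}}

```text
time_s: 32.7
ee_pos: [519.4, 62.2, 246.7]
tcp_rot: [0.293, -3.108, -0.233]
wrist_force: [0.3, -0.8, 0.6]
finger_gap: 37.2
grasp_force: 0.0
```

Emit:
{"fn": "arm_command", "kwargs": {
  "plan": [
    [[0, -1, 0, 0, 0, 0, 0.5], [0, -1, 0, 0, 0, 0, 0.5], [0, -1, 0, 0, 0, 0, 0.5], [0, -1, 0, 0, 0, 0, 0.5], [0, 0, 0, 0, 0, 0, 0.5]]
  ]
}}

```text
time_s: 33.2
ee_pos: [535.2, -18.1, 233.2]
tcp_rot: [0.286, -3.107, -0.233]
wrist_force: [0.2, -0.9, -0.2]
finger_gap: 44.2
grasp_force: 0.0
```

```bash
python3 - <<'E'
from goal import *
sc=manip.capture("scene");sd=manip.capture("side");cv2.imwrite("pics/scene15.png",sc);cv2.imwrite("pics/side15.png",sd)
s=manip.state();print(s["ee_pos"],s["wrist_force"],s["time_s"])
def blob(im,c,r):
    x,y=c;q=im[y-r:y+r,x-r:x+r];h=cv2.cvtColor(q,cv2.COLOR_BGR2HSV);m=((h[...,0]<16)&(h[...,1]>120)&(h[...,2]>60)).astype(np.uint8)
    M=cv2.moments(m,True);return (x-r+M["m10"]/M["m00"],y-r+M["m01"]/M["m00"]),M["m00"]
a=blob(sc,(194,207),9);b=blob(sd,(417,180),8);print(a,b);print(tri("scene",a[0],"side",b[0]))
A=cv2.imread("pics/side0.png").astype(int);d=np.abs(A-sd).sum(2)
for nm,(x0,x1,y0,y1) in dict(jar=(348,374,165,198),squat=(286,312,184,212),stock=(360,390,203,232),roof=(372,408,190,215)).items(): print(nm,(d[y0:y1,x0:x1]>80).mean().round(3))
E
```

```text
[534.57799025 -14.44988229 233.90700596] [ 0.13458203  0.74181204 -0.14086318] 33.3
((194.61702127659575, 207.89361702127658), 47.0) ((415.60526315789474, 178.07894736842104), 38.0)
(array([598.52784733, 193.72526239, 153.7579009 ]), np.float64(0.0941572826431393))
jar 0.0
squat 0.165
stock 0.0
roof 0.021
```

```bash
python3 - <<'E'
import cv2,numpy as np
A=cv2.imread("pics/side0.png").astype(int)
for f in("side12","side14","side15"):
    d=np.abs(A-cv2.imread(f"pics/{f}.png")).sum(2)[184:212,286:312]>80;ys,xs=np.nonzero(d);print(f,d.mean().round(3),(xs.min()+286,xs.max()+286,ys.min()+184,ys.max()+184) if d.any() else "")
E
```

```text
side12 0.0 
side14 0.424 (np.int64(286), np.int64(311), np.int64(187), np.int64(211))
side15 0.165 (np.int64(286), np.int64(302), np.int64(190), np.int64(211))
```

The squat tin had not moved after the tin was placed, and the later differences there are arm shadow. I hand in the job.

```bash
python3 -c "
from plant import manip
print(manip.sign_off())"
```

```text
the job is handed in; nothing more can be done
None
```

I opened the cover by its knob, laid the tall tin across the bay so it rolled down behind the queue, and pressed the cover shut; I handed the job in at about 33 s, and camera checks showed the jar, squat tin and queued tins in their places.

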